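# Gauge the lamp-post spacer sleeves, sort them and lock the case

## Robot

A 7-joint arm with a two-finger parallel gripper is mounted at the origin on the work surface. World frame = base frame: x ahead of the robot, y to its left, z up, the work surface at z = 0. Lengths are in m, angles in rad, forces in N, time in s.
With the tool pointing down it reaches from about 0.35 to 0.9 m from the base axis. Payload 8.1 kg.
Tool frame: the origin (TCP) lies where the fingers leave the gripper's body, on its centre line; the fingertips stand 66 mm ahead of it and the grasp point (between the pads) lies 47 mm ahead of it; z points along the fingers, y is the line along which they close (so a half turn about z gives the same grasp; the last joint's range is limited). The gripper opens to 92 mm and grips with 3 to 60 N. Pads are 19 mm wide; open, the fingers measure 130 mm over their backs; the gripper's body (75 mm by 190 mm) begins 47 mm behind the grasp point.
Start: joints at [-1.359, 0.434, 0.025, 1.573, -0.012, 1.134, -0.075], TCP at [0.194, 0.594, 0.292] pointing down, gripper open.
Joint ranges: [-2.62, 2.62], [-0.44, 2.09], [-1.27, 1.32], [0.08, 2.57], [-1.32, 4.46], [0.12, 2], [-2.74, 2.74]. Speed limits (rad/s): [2.22, 2.22, 3.01, 3.01, 3.14, 3.14, 3.14].

## Interface

Orientations are given as a unit quaternion [w, x, y, z].
In Python, from bench import bot gives the robot as it stands.
- The arm moves only by the tool play_rows, never from a script. Its argument "increments" is one flat list of numbers, 7 for each row, row after row: the shift along the world's x, y, z each as a share of 10 cm, from -1 to 1, then the turn, a rotation vector about the world's x, y, z each as a share of 60 degrees, from -1 to 1, then the opening, from -1 (shut) to 1 (fully open). A call has exactly 5 rows; each row is the pose to reach, as a shift and turn from the pose commanded when the call began; what a row does not reach only later rows make up. A row lasts 1/12 s, in which the tool goes at most 41.7 mm and 7.16 degrees, less where a joint would pass 70% of its speed; a pose out of reach is approached as far as the arm can. A call with a number of a shift or a turn outside -1 to 1 is refused whole. A call with a gripper value outside its range is refused whole. The fingers move at their own pace and stop on an object; "newtons" is the grip in N (left out, the last holds). Time passes only in rows, so rows that repeat a pose let the fingers close, or fill a call up. It gives the time, the measured TCP pose, the force, the opening and the grip force at its end, in the units of the state.
- bot.get_state(): the state, without advancing time (a new reading comes with each control period).
- bot.grab_frame(name): name is "side" or "top" or "wrist"; returns a dict with "color" (400x640x3 uint8, blue, green, red), "depth" (400x640 float32, m along the optical axis (not along the pixel's ray), 0 where there is no reading), "mtx" (3x3 intrinsics, pixels), "k1" (the pictures are not rectified: a ray, as slopes to the right and down, at radius r is drawn at 1 + k1 r^2 times it, then the intrinsics apply), "R" (3x3) and "t" (3): a world point X has camera coordinates R X + t; the wrist camera has in their place "tool_from_camera" (4x4, takes a point from camera to tool coordinates, whose origin is the TCP and whose axes are the flange's). Camera axes: x right, y down, z forward; pixel columns grow to the right and rows downward; lengths in m; the calibration is good to about 2 mm. A picture is of the moment at which its call begins: read the wrist's pose just before it.
- bot.close_job(): hands the job in; it is judged then, once.
The state is a dict: "clock": time; "joint_pos": joint angles; "joint_vel": joint speeds; "tau": joint torques, N m; "tcp_pos": TCP position; "tcp_rot": TCP orientation; "wrist_force": force on the tool from outside, world axes, zero at the start; "moment": the same for the moment, N m; "gripper_width": opening from 0.0 (shut) to 1.0 (fully open); "grasp_force": force on a finger pad.
Only numpy, scipy, OpenCV 4.12 (cv2) and the standard library are available. Lean on these libraries where they do the work, as an engineer would, in place of code of your own. Each camera call takes 0.05 s, during which the arm holds its last target. There are 200 camera calls.

## Task

Slide every spacer sleeve onto the gauge pin to see whether it fits the lamp post, working along the row from the end nearest the tray: stand those that go fully down to the gauge's base in the wooden case, and stand those that stop at the pin's tip in the white tray. When all are sorted, close the case's hinged lid fully and only then turn the turnbutton at its front fully across the lid. Leave the tin, eraser, pen and phone stand alone.

Things in the scene. Friction and masses are not known exactly. Their poses are not given: they have to be found in the camera images.
- sleeve_a: bare aluminium spacer sleeve (thick tube, open both ends), 50 mm outside diameter, 64 mm tall, upright, in a row running to the robot's right (-y) from beside the tray; 3 or 4 are there. Bore about 27 mm (fits the pin) or 21 mm (too tight); only a trial on the gauge tells. Origin: centre of its lower end, z up its axis. May be absent (None)
- sleeve_b: bare aluminium spacer sleeve (thick tube, open both ends), 50 mm outside diameter, 64 mm tall, upright, in a row running to the robot's right (-y) from beside the tray; 3 or 4 are there. Bore about 27 mm (fits the pin) or 21 mm (too tight); only a trial on the gauge tells. Origin: centre of its lower end, z up its axis. May be absent (None)
- sleeve_c: bare aluminium spacer sleeve (thick tube, open both ends), 50 mm outside diameter, 64 mm tall, upright, in a row running to the robot's right (-y) from beside the tray; 3 or 4 are there. Bore about 27 mm (fits the pin) or 21 mm (too tight); only a trial on the gauge tells. Origin: centre of its lower end, z up its axis. May be absent (None)
- sleeve_d: bare aluminium spacer sleeve (thick tube, open both ends), 50 mm outside diameter, 64 mm tall, upright, in a row running to the robot's right (-y) from beside the tray; 3 or 4 are there. Bore about 27 mm (fits the pin) or 21 mm (too tight); only a trial on the gauge tells. Origin: centre of its lower end, z up its axis. May be absent (None)
- sleeve_e: bare aluminium spacer sleeve (thick tube, open both ends), 50 mm outside diameter, 64 mm tall, upright, in a row running to the robot's right (-y) from beside the tray; 3 or 4 are there. Bore about 27 mm (fits the pin) or 21 mm (too tight); only a trial on the gauge tells. Origin: centre of its lower end, z up its axis. May be absent (None)
- sleeve_f: bare aluminium spacer sleeve (thick tube, open both ends), 50 mm outside diameter, 64 mm tall, upright, in a row running to the robot's right (-y) from beside the tray; 3 or 4 are there. Bore about 27 mm (fits the pin) or 21 mm (too tight); only a trial on the gauge tells. Origin: centre of its lower end, z up its axis. May be absent (None)
- gauge: fixed plug gauge: steel base disc 92 mm across and 10 mm thick with an upright pin 24 mm in diameter rising from its centre to 62 mm above the desk; the last 7 mm taper to 16 mm. Origin: centre of its underside, z up
- gauge_seat (a point): point on the pin's axis on top of the base disc, 10 mm above the desk: a fitting sleeve's lower end comes to rest here; a tight one stops about 48 mm above it
- gauge_tip (a point): centre of the pin's top end, 62 mm above the desk
- tray: fixed open white ceramic tray, outside 210 mm (x) by 124 mm (y) by 46 mm high, walls and floor 6 mm, so 198 by 112 mm inside and 40 mm deep. Origin: centre of its underside, z up
- tray_floor (a point): centre of the tray's inner floor, 6 mm above the desk; axes as the tray
- case: fixed open wooden case, outside 152 mm (x) by 262 mm (y) by 86 mm high, walls and floor 6 mm, so 140 by 250 mm inside and 80 mm deep; a 36 mm square, 94 mm high block on the middle of its front (-x) side carries the turnbutton. Origin: centre of its underside, +x from the front to the hinge side
- case_floor (a point): centre of the case's inner floor, 6 mm above the desk; axes as the case
- lid (a joint): angle of the plywood lid (152 by 262 by 8 mm, stiff hinge, stays where left) hinged on the top of the case's far (+x) side: 0 closed flat, 1.57 upright, grows as it opens, at most 1.85; takes about 3 N at its edge
- lid_hinge (a point): middle of the lid's hinge line, on the top edge of the case's +x wall, 86 mm above the desk; the lid's lower face passes through it
- lid_edge (a point): middle of the lid's free edge, 152 mm from the hinge line, half way through its thickness; moves with the lid (x from the free edge to the hinge, z out of the lid's outer face)
- turnbutton (a joint): angle of the turnbutton, an aluminium bar 84 mm long, 12 mm wide, 24 mm high, turning about its middle on a vertical pivot on the block at the front of the case: 0 along the front of the case (clear of the lid), 1.57 (its stop) across the lid; grows anticlockwise seen from above; stays where left
- button_grip (a point): middle of the turnbutton bar, on its pivot axis, 108 mm above the desk; the bar's top is 12 mm higher and its underside 12 mm lower; y along the bar
- tin: bystander: small aluminium tin with a twist cap, 60 mm across and 60 mm high; origin: centre of underside
- eraser: bystander: white plastic eraser block 62 by 26 by 14 mm; origin: centre of underside
- pen: bystander: navy plastic pen 140 mm long lying along its x axis; origin: middle of underside
- phone_stand: bystander: clear acrylic phone stand 90 by 70 mm, about 100 mm high; origin: centre of underside
Not all that is in view belongs to the job. Leave any yellow look-alike of the sleeve_d alone.

How it is judged:
By the outcome, as a careful person would: the job done as asked, in the order asked, and still so for the second after the job is handed in, with the robot touching nothing.
Of sleeve_a, sleeve_b only 1 to 1 are there at a start; the rules pass over those that are not, and their reading is None.
Of sleeve_d, sleeve_e only 1 to 1 are there at a start; the rules pass over those that are not, and their reading is None.
Of sleeve_c, sleeve_f only 1 to 2 are there at a start; the rules pass over those that are not, and their reading is None.
At some moment in a run one of sleeve_a, sleeve_b, sleeve_c, sleeve_d, sleeve_e, sleeve_f may be knocked a few centimetres aside while the robot is not near it.
It also fails if it takes over 208 s, if anything falls off the work surface, if the arm or the gripper's body presses on something with over 40 N, if the wrist force passes 120 N, or if a joint passes its speed limit or range.

## Working session

There is one attempt and no reset: what is moved stays moved. The work goes in short steps, Python scripts to look and compute and a tool call to move; the robot and the scene stay as the last step left them, time stands still between calls to the robot, and variables do not carry over. Pictures are saved under pics/ and viewed, at most 14 in all, crops included, and the job is handed in when it is done.

Besides the shell and the picture viewer there is one more tool, called after "Emit:" as name(argument=value, ...) on one line, values as JSON. play_rows: Moves the arm, as the interface text tells. Shift numbers are shares of 10 cm and turn numbers shares of 60 degrees, none past 1 either way. Its arguments: {"type":"object","properties":{"increments":{"type":"array","items":{"type":"number"}},"newtons":{"type":"number"}},"required":["increments"]}

```bash
mkdir -p pics; ls; python3 - <<'E'
from bench import bot
import cv2,numpy as np,pickle
s=bot.get_state();print(s)
for n in("top","side"):
    f=bot.grab_frame(n);pickle.dump(f,open(n+'.pkl','wb'));cv2.imwrite(f'pics/{n}0.png',f['color']);print(n,f['mtx'].tolist(),f['k1'],f['R'].tolist(),f['t'].tolist())
E
```

```text
pics
{'clock': 0.0, 'joint_pos': array([-1.35865805,  0.43519673,  0.02496553,  1.57408207, -0.01165333,
        1.13398626, -0.07510601]), 'joint_vel': array([ 0.00086561, -0.00122866,  0.00039521,  0.00120932,  0.00093468,
        0.00015829, -0.00076077]), 'tau': array([-2.35045318e-04, -6.67851520e+01,  9.84890722e-01, -3.14450276e+01,
       -6.04215777e-02,  4.33290994e-02,  1.69922187e-04]), 'tcp_pos': array([0.19338274, 0.59390852, 0.29146691]), 'tcp_rot': array([-7.63779804e-05,  1.56765539e-01,  9.87635551e-01, -7.59945782e-04]), 'wrist_force': array([ 0.43367535, -0.39217044,  0.05871704]), 'moment': array([0.01261574, 0.10170917, 0.04338466]), 'grasp_force': 0.0, 'gripper_width': 0.9999667494513}
top [[369.9201741379919, 0.0, 317.4799869777461], [0.0, 369.9201741379919, 199.15717447570375], [0.0, 0.0, 1.0]] -0.026232596370488085 [[0.006688132123116217, -0.9999769784122207, 0.0011452223666753446], [-0.9951450377546525, -0.006768262427714318, -0.09818627427497777], [0.09819176503656153, -0.00048297958029505113, -0.9951673949691731]] [-0.0812428396300796, 0.5746816640729847, 1.06380199184464]
side [[382.23489185393527, 0.0, 318.5168532812079], [0.0, 382.23489185393527, 196.855803027151], [0.0, 0.0, 1.0]] -0.09040452365840812 [[-0.8926217534206816, -0.4503813512132323, 0.019571504784524286], [-0.3177671012209519, 0.5978085542828624, -0.7359680711877841], [0.31976628137097396, -0.6631602905071873, -0.6767332963528558]] [0.4790327906055728, 0.30619823810292396, 0.808094191042024]
```

View pics/top0.png

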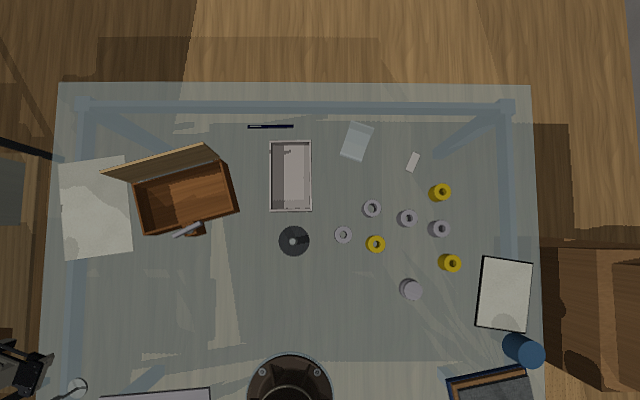

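View pics/side0.png

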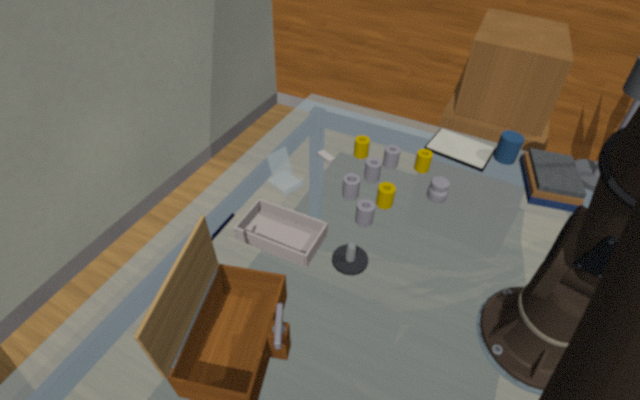

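Top view: bare sleeves are at about (343,235), (372,208), (407,218) and (440,228). Other things that could be mistaken for them are the yellow look-alikes at (376,244), (441,192) and (451,262), and the tin at (411,289). The gauge is at (293,240), the tray at (290,175) and the case at (185,195), with its lid open. I'll measure with depth next.

```bash
cat > h.py <<'E'
import numpy as np,cv2,pickle
from bench import bot
def get(n,save=None):
    s=bot.get_state();f=bot.grab_frame(n)
    if n=='wrist':
        from scipy.spatial.transform import Rotation as Ro
        w,x,y,z=s['tcp_rot'];T=np.eye(4);T[:3,:3]=Ro.from_quat([x,y,z,w]).as_matrix();T[:3,3]=s['tcp_pos']
        M=np.linalg.inv(T@f['tool_from_camera']);f['R']=M[:3,:3];f['t']=M[:3,3]
    if save:cv2.imwrite('pics/'+save,f['color'])
    return f
def D(f):return np.array([f['k1'],0,0,0,0],float)
def rays(f,uv):
    # k1 model = cv2 radial model
    n=cv2.undistortPoints(np.asarray(uv,float).reshape(-1,1,2),f['mtx'],D(f)).reshape(-1,2)
    return np.c_[n,np.ones(len(n))]
def onz(f,uv,z):
    d=rays(f,uv)@f['R'];c=-f['R'].T@f['t'];return c+d*((z-c[2])/d[:,2])[:,None]
def cloud(f):
    v,u=np.mgrid[:400,:640];r=rays(f,np.c_[u.ravel(),v.ravel()])
    P=(r*f['depth'].ravel()[:,None]-f['t'])@f['R'];P[f['depth'].ravel()<=0]=np.nan
    return P.reshape(400,640,3)
def proj(f,X):
    return cv2.projectPoints(np.asarray(X,float).reshape(-1,1,3),cv2.Rodrigues(f['R'])[0],f['t'],f['mtx'],D(f))[0].reshape(-1,2)
E
python3 - <<'E'
from h import *
f=pickle.load(open('top.pkl','rb'));P=cloud(f);g=pickle.load(open('side.pkl','rb'));Q=cloud(g)
for n,uv in dict(s1=(343,235),s2=(372,208),s3=(407,218),s4=(440,228),yel=(376,244),tin=(411,289),gauge=(292,241)).items():
    print(n,onz(f,[uv],.064)[0].round(3),end=' ')
    c=onz(f,[uv],.06)[0]
    for A in(P,Q):
        m=(np.linalg.norm(A[...,:2]-c[:2],axis=-1)<.04)&(A[...,2]>.05)&(A[...,2]<.075)
        a=A[m]
        if len(a)>3:
            (x,y),r=cv2.minEnclosingCircle(a[:,:2].astype(np.float32));print(len(a),np.round([x,y,r],4),'zmed',np.median(a[:,2]).round(4),end=' | ')
    print()
# tray rim
for nm,A,zl,zh,box in(('tray',P,.038,.052,(.4,.75,-.08,.16)),('tray',Q,.038,.052,(.4,.75,-.08,.16)),('case',P,.08,.092,(.3,.8,.12,.55)),('case',Q,.08,.092,(.3,.8,.12,.55))):
    m=(A[...,2]>zl)&(A[...,2]<zh)&(A[...,0]>box[0])&(A[...,0]<box[1])&(A[...,1]>box[2])&(A[...,1]<box[3])
    a=A[m][:,:2].astype(np.float32);print(nm,len(a),cv2.minAreaRect(a))
for A in(P,Q):
  m=(A[...,2]>.112)&(A[...,2]<.128)&(A[...,0]>.3)&(A[...,0]<.5)&(A[...,1]>.15)&(A[...,1]<.45);a=A[m]
  print('bar',len(a),cv2.minAreaRect(a[:,:2].astype(np.float32)))
  m=(A[...,2]>.13)&(A[...,2]<.3)&(A[...,0]>.45)&(A[...,0]<.8)&(A[...,1]>.1)&(A[...,1]<.6);a=A[m];print('lid',len(a),a.min(0),a.max(0))
  c=a.mean(0);print(c,np.linalg.svd(a-c,full_matrices=False)[2][2])
# tile crop
im=cv2.resize(f['color'][170:310,250:480],None,fx=3.4,fy=3.4,interpolation=cv2.INTER_CUBIC);cv2.imwrite('pics/crop1.png',im)
E
```

```text
s1 [ 0.47  -0.15   0.064] 198 [ 0.4714 -0.1506  0.0248] zmed 0.0644 | 240 [ 0.4744 -0.1491  0.0268] zmed 0.0622 | 
s2 [ 0.547 -0.233  0.064] 183 [ 0.5484 -0.2332  0.0254] zmed 0.064 | 194 [ 0.5484 -0.2318  0.0269] zmed 0.062 | 
s3 [ 0.52  -0.333  0.064] 216 [ 0.5199 -0.3376  0.025 ] zmed 0.0642 | 179 [ 0.5213 -0.3361  0.0271] zmed 0.0623 | 
s4 [ 0.492 -0.426  0.064] 231 [ 0.4903 -0.4309  0.0252] zmed 0.0639 | 151 [ 0.4902 -0.4281  0.0268] zmed 0.0606 | 
yel [ 0.446 -0.244  0.064] 213 [ 0.4456 -0.2447  0.0254] zmed 0.064 | 212 [ 0.4459 -0.2423  0.0265] zmed 0.0625 | 
tin [ 0.321 -0.341  0.064] 296 [ 0.3176 -0.3478  0.0268] zmed 0.0605 | 197 [ 0.3168 -0.3462  0.0278] zmed 0.0583 | 
gauge [ 0.452 -0.006  0.064] 55 [ 0.4518 -0.007   0.0117] zmed 0.0611 | 74 [ 0.4523 -0.005   0.0125] zmed 0.0583 | 
tray 547 ((0.6244000196456909, 0.012311294674873352), (0.19928167760372162, 0.2823314964771271), 64.7447280883789)
tray 768 ((0.5959582328796387, 0.003061622381210327), (0.3097722828388214, 0.12887682020664215), 1.098347783088684)
case 807 ((0.5578182339668274, 0.2997407913208008), (0.19070245325565338, 0.2645565867424011), 16.877445220947266)
case 1779 ((0.559414803981781, 0.30012133717536926), (0.19047968089580536, 0.2649668753147125), 15.434407234191895)
bar 137 ((0.4824312925338745, 0.2752382159233093), (0.012207585386931896, 0.08073555678129196), 28.00282859802246)
lid 1718 [0.61262506 0.20112457 0.13007881] [0.69351229 0.45355078 0.24375488]
[0.65099572 0.32411825 0.19678157] [-0.95819216 -0.28266165  0.04438668]
bar 253 ((0.4820738434791565, 0.2793702185153961), (0.012562539428472519, 0.08046133071184158), 28.80448341369629)
lid 4528 [0.61142922 0.20107127 0.13005677] [0.6944718  0.45432961 0.2399208 ]
[0.6452566  0.34467014 0.19171479] [-0.95869162 -0.28220784  0.03562468]
```

View pics/crop1.png

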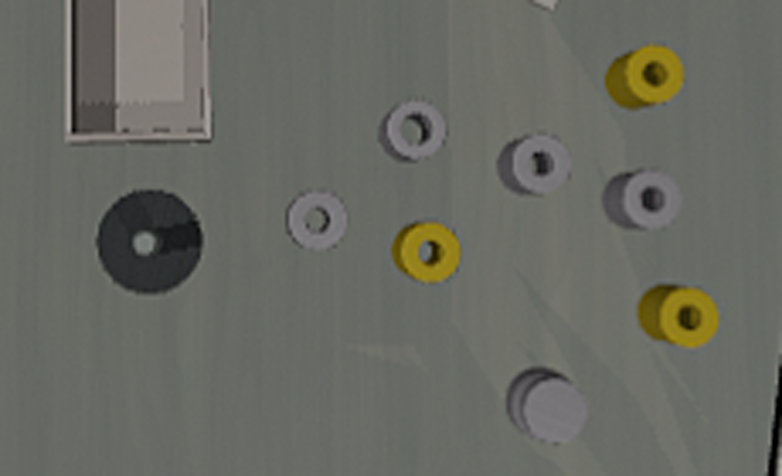

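Sizes check out: sleeve tops are at 64 mm with r of 25 mm, the tin is at 60 mm, the gauge tip is at 61 mm, and the case is 190×264 mm with its block at 16.4° yaw. The crop confirms that the first sleeve is the bare ring at crop (317,220), beside the gauge. The order along the row is s1 (0.472,-0.150), s2, s3, s4. A tool yaw of +34.4° (case y) works for every grip, so I'm moving now.

Emit:
play_rows(increments=[0.07, -0.18, 0.1, 0, 0, 0, 1, 0.14, -0.36, 0.2, 0, 0, 0, 1, 0.21, -0.54, 0.3, 0, 0, 0, 1, 0.28, -0.72, 0.3, 0, 0, 0, 1, 0.35, -0.93, 0.3, 0, 0, 0, 1])

```text
clock: 0.52
tcp_pos: [0.2287, 0.5009, 0.3225]
tcp_rot: [0.0, 0.157, 0.988, 0.0]
wrist_force: [0.7, 0.1, 0.8]
gripper_width: 0.998
grasp_force: 0.0
```

Emit:
play_rows(increments=[0.07, -0.18, 0, 0, 0, 0.11, 1, 0.14, -0.36, 0, 0, 0, 0.22, 1, 0.21, -0.54, 0, 0, 0, 0.33, 1, 0.28, -0.72, 0, 0, 0, 0.44, 1, 0.35, -0.93, 0, 0, 0, 0.574, 1])

```text
clock: 0.93
tcp_pos: [0.2636, 0.4075, 0.3219]
tcp_rot: [-0.0, -0.138, 0.99, -0.0]
wrist_force: [-0.0, -0.1, -0.1]
gripper_width: 0.998
grasp_force: 0.0
```

Emit:
play_rows(increments=[0.07, -0.18, 0, 0, 0, 0, 1, 0.14, -0.36, 0, 0, 0, 0, 1, 0.21, -0.54, 0, 0, 0, 0, 1, 0.28, -0.72, 0, 0, 0, 0, 1, 0.35, -0.93, 0, 0, 0, 0, 1])

```text
clock: 1.35
tcp_pos: [0.2986, 0.3145, 0.322]
tcp_rot: [-0.0, -0.135, 0.991, -0.0]
wrist_force: [0.5, 0.5, 0.1]
gripper_width: 0.999
grasp_force: 0.0
```

Emit:
play_rows(increments=[0.07, -0.18, 0, 0, 0, 0, 1, 0.14, -0.36, 0, 0, 0, 0, 1, 0.21, -0.54, 0, 0, 0, 0, 1, 0.28, -0.72, 0, 0, 0, 0, 1, 0.35, -0.93, 0, 0, 0, 0, 1])

```text
clock: 1.77
tcp_pos: [0.3336, 0.2216, 0.3221]
tcp_rot: [-0.0, -0.135, 0.991, 0.0]
wrist_force: [0.1, 1.1, 0.3]
gripper_width: 1.001
grasp_force: 0.0
```

Emit:
play_rows(increments=[0.07, -0.18, 0, 0, 0, 0, 1, 0.14, -0.36, 0, 0, 0, 0, 1, 0.21, -0.54, 0, 0, 0, 0, 1, 0.28, -0.72, 0, 0, 0, 0, 1, 0.35, -0.93, 0, 0, 0, 0, 1])

```text
clock: 2.18
tcp_pos: [0.3686, 0.1286, 0.3221]
tcp_rot: [-0.0, -0.135, 0.991, 0.0]
wrist_force: [-0.1, -0.4, -0.5]
gripper_width: 0.999
grasp_force: 0.0
```

Emit:
play_rows(increments=[0.07, -0.18, 0, 0, 0, 0, 1, 0.14, -0.36, 0, 0, 0, 0, 1, 0.21, -0.54, 0, 0, 0, 0, 1, 0.28, -0.72, 0, 0, 0, 0, 1, 0.35, -0.93, 0, 0, 0, 0, 1])

```text
clock: 2.6
tcp_pos: [0.4035, 0.0357, 0.3221]
tcp_rot: [-0.0, -0.135, 0.991, 0.0]
wrist_force: [-1.0, 0.7, 0.5]
gripper_width: 0.996
grasp_force: 0.0
```

```bash
cat > st.py <<'E'
from h import *
s=bot.get_state();print(round(s['clock'],2),s['tcp_pos'].round(4),'F',s['wrist_force'].round(1),'M',s['moment'].round(2),'g',round(float(s['gripper_width']),3),round(float(s['grasp_force']),1))
E
python3 - <<'E'
import st
from h import *
f=pickle.load(open('top.pkl','rb'))
print(onz(f,[(269.5,141),(312,141),(312.5,212),(270,212)],.046).round(4))
w=get('wrist','w1.png');A=cloud(w);pickle.dump(w,open('w.pkl','wb'))
print(proj(w,[(.472,-.15,.064),(.452,-.006,.062)]).round(0))
for n,c,r in(('s1',(.472,-.15),.035),('gauge',(.452,-.006),.025)):
    m=(np.linalg.norm(A[...,:2]-c,axis=-1)<r)&(A[...,2]>.054)&(A[...,2]<.08);a=A[m]
    if len(a)>3: print(n,len(a),cv2.minEnclosingCircle(a[:,:2].astype(np.float32)),np.median(a[:,2]))
E
```

```text
2.6 [0.4035 0.0357 0.3221] F [-1.   0.7  0.5] M [ 0.1  -0.01 -0.01] g 0.996 0.0
[[ 0.7451  0.0655  0.046 ]
 [ 0.7459 -0.06    0.046 ]
 [ 0.536  -0.0632  0.046 ]
 [ 0.5352  0.0599  0.046 ]]
[[136. 188.]
 [271. 205.]]
s1 1563 ((0.471483439207077, -0.15054252743721008), 0.024992376565933228) 0.06295636988127348
gauge 344 ((0.45208433270454407, -0.007149056997150183), 0.012433527037501335) 0.06032743256072694
```

View pics/w1.png

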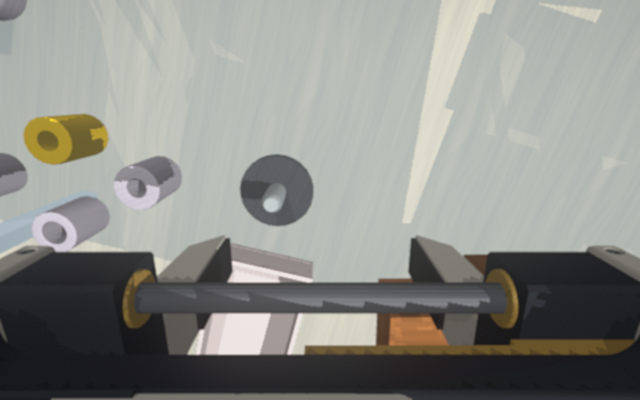

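The wrist camera shows the sleeve s1 at about (136,188) and the gauge pin at about (271,205). It agrees with the top view to under 1 mm: s1 (0.4715,-0.1505), gauge (0.452,-0.007). The tray centre is (0.640, 0.000). Going to grip s1.

Emit:
play_rows(increments=[0.08, -0.18, -0.1, 0, 0, 0, 1, 0.16, -0.36, -0.2, 0, 0, 0, 1, 0.22, -0.54, -0.3, 0, 0, 0, 1, 0.28, -0.74, -0.4, 0, 0, 0, 1, 0.34, -0.93, -0.4, 0, 0, 0, 1])

```text
clock: 3.07
tcp_pos: [0.4367, -0.0575, 0.2805]
tcp_rot: [-0.001, -0.135, 0.991, 0.0]
wrist_force: [-1.0, 0.1, -0.1]
gripper_width: 1.0
grasp_force: 0.0
```

Emit:
play_rows(increments=[0.08, -0.18, -0.1, 0, 0, 0, 1, 0.16, -0.36, -0.2, 0, 0, 0, 1, 0.22, -0.54, -0.3, 0, 0, 0, 1, 0.28, -0.74, -0.4, 0, 0, 0, 1, 0.34, -0.93, -0.4, 0, 0, 0, 1])

```text
clock: 3.48
tcp_pos: [0.4708, -0.1502, 0.2403]
tcp_rot: [-0.002, -0.135, 0.991, 0.0]
wrist_force: [0.0, 0.3, -0.5]
gripper_width: 1.001
grasp_force: 0.0
```

Emit:
play_rows(increments=[0, 0, -0.1, 0, 0, 0, 1, 0, 0, -0.25, 0, 0, 0, 1, 0, 0, -0.45, 0, 0, 0, 1, 0, 0, -0.65, 0, 0, 0, 1, 0, 0, -0.75, 0, 0, 0, 1])

```text
clock: 3.9
tcp_pos: [0.4705, -0.1489, 0.1651]
tcp_rot: [-0.001, -0.135, 0.991, 0.001]
wrist_force: [-1.2, -0.9, 0.3]
gripper_width: 1.0
grasp_force: 0.0
```

Emit:
play_rows(increments=[0, 0, -0.15, 0, 0, 0, 1, 0, 0, -0.3, 0, 0, 0, 1, 0, 0, -0.5, 0, 0, 0, 1, 0, 0, -0.6, 0, 0, 0, 1, 0, 0, -0.67, 0, 0, 0, 1])

```text
clock: 4.32
tcp_pos: [0.4711, -0.1493, 0.0992]
tcp_rot: [-0.001, -0.135, 0.991, 0.0]
wrist_force: [0.2, 0.3, 0.7]
gripper_width: 1.0
grasp_force: 0.0
```

Emit:
play_rows(increments=[0, 0, 0, 0, 0, 0, 0, 0, 0, 0, 0, 0, 0, -0.5, 0, 0, 0, 0, 0, 0, -1, 0, 0, 0, 0, 0, 0, -1, 0, 0, 0, 0, 0, 0, -1], newtons=25)

```text
clock: 4.73
tcp_pos: [0.472, -0.1498, 0.1009]
tcp_rot: [0.001, -0.135, 0.991, -0.0]
wrist_force: [-0.3, -1.0, 0.0]
gripper_width: 0.685
grasp_force: 0.0
```

Emit:
play_rows(increments=[0, 0, 0, 0, 0, 0, -1, 0, 0, 0, 0, 0, 0, -1, 0, 0, 0, 0, 0, 0, -1, 0, 0, 0, 0, 0, 0, -1, 0, 0, 0, 0, 0, 0, -1])

```text
clock: 5.15
tcp_pos: [0.4718, -0.1499, 0.1006]
tcp_rot: [0.0, -0.135, 0.991, -0.0]
wrist_force: [0.2, -0.6, 6.7]
gripper_width: 0.531
grasp_force: 25.0
```

Emit:
play_rows(increments=[0, 0, 0.1, 0, 0, 0, -1, 0, 0, 0.25, 0, 0, 0, -1, 0, 0, 0.45, 0, 0, 0, -1, 0, 0, 0.65, 0, 0, 0, -1, 0, 0, 0.8, 0, 0, 0, -1])

```text
clock: 5.57
tcp_pos: [0.4714, -0.1498, 0.1819]
tcp_rot: [0.0, -0.135, 0.991, -0.0]
wrist_force: [0.6, 0.2, -1.6]
gripper_width: 0.533
grasp_force: 25.0
```

Emit:
play_rows(increments=[-0.02, 0.1, 0, 0, 0, 0, -1, -0.04, 0.25, 0, 0, 0, 0, -1, -0.06, 0.4, 0, 0, 0, 0, -1, -0.08, 0.55, 0, 0, 0, 0, -1, -0.1, 0.73, 0, 0, 0, 0, -1])

```text
clock: 5.98
tcp_pos: [0.4605, -0.0756, 0.1797]
tcp_rot: [-0.001, -0.135, 0.991, 0.0]
wrist_force: [-0.7, 0.7, -0.8]
gripper_width: 0.535
grasp_force: 25.0
```

Emit:
play_rows(increments=[-0.02, 0.2, 0, 0, 0, 0, -1, -0.04, 0.4, 0, 0, 0, 0, -1, -0.06, 0.55, 0, 0, 0, 0, -1, -0.095, 0.7, 0, 0, 0, 0, -1, -0.095, 0.7, 0, 0, 0, 0, -1])

```text
clock: 6.4
tcp_pos: [0.4505, -0.003, 0.1794]
tcp_rot: [-0.001, -0.137, 0.991, 0.001]
wrist_force: [-0.5, 0.7, -1.8]
gripper_width: 0.528
grasp_force: 25.0
```

```bash
python3 - <<'E'
import st
from h import *
g=get('top');A=cloud(g);P=A[...,2]
m=(np.linalg.norm(A[...,:2]-(.452,-.007),axis=-1)<.04)&(P>.12)&(P<.16);a=A[m];print(len(a),(np.median(a[:,2]) if len(a) else 0))
g=get('side','s1.png');cv2.imwrite('pics/s1c.png',cv2.resize(g['color'][150:310,250:470],None,fx=3,fy=3))
E
```

```text
6.4 [ 0.4505 -0.003   0.1794] F [-0.5  0.7 -1.8] M [ 0.08  0.05 -0.01] g 0.528 25.0
0 0
```

View pics/s1c.png

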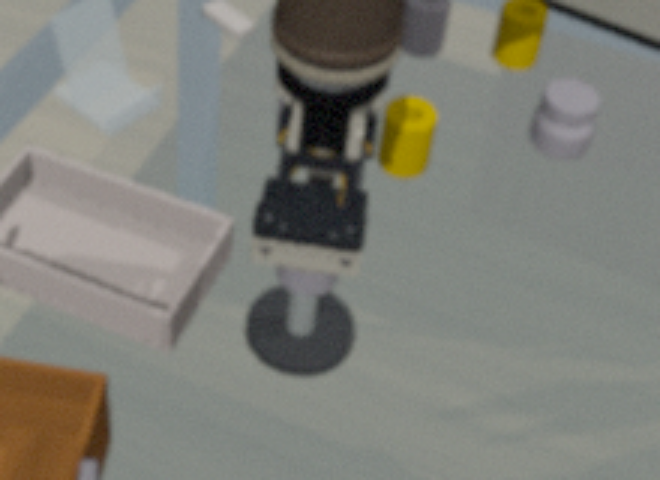

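Emit:
play_rows(increments=[0, 0, 0, 0, 0, 0, -1, 0, 0, 0, 0, 0, 0, -1, 0, 0, -0.05, 0, 0, 0, -1, 0, 0, -0.1, 0, 0, 0, -1, 0, 0, -0.12, 0, 0, 0, -1])

```text
clock: 6.92
tcp_pos: [0.4517, -0.0071, 0.1674]
tcp_rot: [-0.0, -0.135, 0.991, -0.0]
wrist_force: [-0.4, -0.2, -2.4]
gripper_width: 0.535
grasp_force: 25.0
```

```bash
python3 - <<'E'
import st
from h import *
g=get('side');A=cloud(g)
m=(np.linalg.norm(A[...,:2]-(.452,-.007),axis=-1)<.03)&(A[...,2]>.066)&(A[...,2]<.14);a=A[m];print('sleeve side pts',len(a),a.min(0),a.max(0))
import scipy.optimize as so
a=a[(a[:,2]<.12)]
r=so.least_squares(lambda p:np.hypot(a[:,0]-p[0],a[:,1]-p[1])-.025,[.452,-.007],loss='soft_l1',f_scale=.001);print(r.x)
m=(np.linalg.norm(A[...,:2]-(.452,-.007),axis=-1)<.02)&(A[...,2]>.02)&(A[...,2]<.05);a=A[m]
r=so.least_squares(lambda p:np.hypot(a[:,0]-p[0],a[:,1]-p[1])-.012,[.452,-.007],loss='soft_l1',f_scale=.001);print('pin',len(a),r.x)
E
```

```text
6.92 [ 0.4517 -0.0071  0.1674] F [-0.4 -0.2 -2.4] M [0.01 0.01 0.08] g 0.535 25.0
sleeve side pts 132 [ 0.42759649 -0.03433962  0.06670232] [0.47155278 0.02054082 0.13907439]
[ 0.45271717 -0.00696937]
pin 74 [ 0.45332112 -0.00735909]
```

Aligned with the pin to within 1 mm, so I'm lowering gently.

Emit:
play_rows(increments=[0, 0, -0.04, 0, 0, 0, -1, 0, 0, -0.08, 0, 0, 0, -1, 0, 0, -0.1, 0, 0, 0, -1, 0, 0, -0.12, 0, 0, 0, -1, 0, 0, -0.13, 0, 0, 0, -1])

```text
clock: 7.38
tcp_pos: [0.4535, -0.0071, 0.1564]
tcp_rot: [0.001, -0.135, 0.991, 0.0]
wrist_force: [-4.9, -1.0, 27.8]
gripper_width: 0.532
grasp_force: 25.0
```

Emit:
play_rows(increments=[0, 0, -0.02, 0, 0, 0, -1, 0, 0, -0.03, 0, 0, 0, -1, 0, 0, -0.04, 0, 0, 0, -1, 0, 0, -0.04, 0, 0, 0, -1, 0, 0, -0.04, 0, 0, 0, -1])

```text
clock: 7.8
tcp_pos: [0.4555, -0.0066, 0.1538]
tcp_rot: [0.004, -0.135, 0.991, 0.0]
wrist_force: [-2.5, 0.6, 31.4]
gripper_width: 0.53
grasp_force: 25.0
```

Emit:
play_rows(increments=[0, 0, 0.05, 0, 0, 0, -1, 0, 0, 0.1, 0, 0, 0, -1, 0, 0, 0.17, 0, 0, 0, -1, 0, 0, 0.17, 0, 0, 0, -1, 0, 0, 0.17, 0, 0, 0, -1])

```text
clock: 8.22
tcp_pos: [0.4519, -0.0066, 0.1683]
tcp_rot: [-0.0, -0.135, 0.991, 0.0]
wrist_force: [-0.2, 0.1, -2.9]
gripper_width: 0.53
grasp_force: 25.0
```

```bash
cat > fit.py <<'E'
from h import *
import scipy.optimize as so
def sleeve(c,zlo,zhi,A):
    a=A[(np.linalg.norm(A[...,:2]-c,axis=-1)<.032)&(A[...,2]>zlo)&(A[...,2]<zhi)]
    r=so.least_squares(lambda p:np.hypot(a[:,0]-p[0]-p[2]*(a[:,2]-.08),a[:,1]-p[1]-p[3]*(a[:,2]-.08))-.025,[*c,0,0],loss='soft_l1',f_scale=.001)
    return len(a),r.x.round(4)
E
python3 - <<'E'
import st
from fit import *
g=get('side');A=cloud(g);c=(.4527,-.007)
print(sleeve(c,.068,.105,A))
d=np.linalg.norm(A[...,:2]-c,axis=-1);m=(d>.019)&(d<.032)&(A[...,2]>.02)&(A[...,2]<.12);print('lowest ring z',np.sort(A[m][:,2])[:12].round(3))
w=pickle.load(open('w.pkl','rb'));f=pickle.load(open('top.pkl','rb'))
# bore estimates from initial views: dark/bore pixels inside circle, via depth below 60mm
for n,F,cs in(('wrist',w,[(.4715,-.1505)]),('top',f,[(.4714,-.1506),(.548,-.233),(.520,-.337),(.490,-.4305)])):
    A=cloud(F)
    for c in cs:
        d=np.linalg.norm(A[...,:2]-c,axis=-1);m=(abs(A[...,2]-.064)<.006)&(d<.03)
        print(n,c,'ring area mm2',round(sum(1 for _ in A[m])*1.0,0),'inner r pct',np.percentile(d[m],[0,2,5]).round(4))
E
```

```text
8.22 [ 0.4519 -0.0066  0.1683] F [-0.2  0.1 -2.9] M [0.09 0.02 0.  ] g 0.53 25.0
(116, array([ 0.4497, -0.0075,  0.0344,  0.032 ]))
lowest ring z [0.069 0.071 0.071 0.072 0.072 0.072 0.072 0.073 0.073 0.073 0.073 0.073]
wrist (0.4715, -0.1505) ring area mm2 1426.0 inner r pct [0.0102 0.0107 0.0112]
top (0.4714, -0.1506) ring area mm2 193.0 inner r pct [0.0107 0.0111 0.0117]
top (0.548, -0.233) ring area mm2 174.0 inner r pct [0.0132 0.0136 0.0142]
top (0.52, -0.337) ring area mm2 204.0 inner r pct [0.0098 0.0108 0.0114]
top (0.49, -0.4305) ring area mm2 209.0 inner r pct [0.01   0.0108 0.0111]
```

Bore sizes seen beforehand (r of 10.5 mm against 13.3 mm) agree with the trial: s1 is tight and stopped on the tip. Taking it to the tray at x=0.705.

Emit:
play_rows(increments=[0, 0, 0.1, 0, 0, 0, -1, 0, 0, 0.2, 0, 0, 0, -1, 0.1, 0, 0.2, 0, 0, 0, -1, 0.3, 0, 0.2, 0, 0, 0, -1, 0.53, 0.07, 0.2, 0, 0, 0, -1])

```text
clock: 8.68
tcp_pos: [0.5052, -0.0007, 0.1878]
tcp_rot: [-0.0, -0.134, 0.991, 0.0]
wrist_force: [0.9, -0.5, -2.7]
gripper_width: 0.529
grasp_force: 25.0
```

Emit:
play_rows(increments=[0.2, 0, 0, 0, 0, 0, -1, 0.4, 0, 0, 0, 0, 0, -1, 0.6, 0, 0, 0, 0, 0, -1, 0.8, 0, 0, 0, 0, 0, -1, 1, 0, 0, 0, 0, 0, -1])

```text
clock: 9.1
tcp_pos: [0.6063, 0.0005, 0.187]
tcp_rot: [-0.001, -0.135, 0.991, 0.0]
wrist_force: [0.1, 0.8, -1.9]
gripper_width: 0.531
grasp_force: 25.0
```

Emit:
play_rows(increments=[0.2, 0, 0, 0, 0, 0, -1, 0.4, 0, 0, 0, 0, 0, -1, 0.6, 0, 0, 0, 0, 0, -1, 0.8, 0, 0, 0, 0, 0, -1, 1, 0, 0, 0, 0, 0, -1])

```text
clock: 9.52
tcp_pos: [0.7061, 0.0005, 0.1865]
tcp_rot: [-0.001, -0.135, 0.991, 0.0]
wrist_force: [-0.7, -0.4, -2.7]
gripper_width: 0.529
grasp_force: 25.0
```

Emit:
play_rows(increments=[0, 0, 0, 0, 0, 0, -1, 0, 0, -0.2, 0, 0, 0, -1, 0, 0, -0.4, 0, 0, 0, -1, 0, 0, -0.6, 0, 0, 0, -1, 0, 0, -0.79, 0, 0, 0, -1])

```text
clock: 9.93
tcp_pos: [0.7045, 0.0004, 0.1069]
tcp_rot: [-0.001, -0.135, 0.991, 0.0]
wrist_force: [0.9, 0.1, -1.5]
gripper_width: 0.531
grasp_force: 25.0
```

Emit:
play_rows(increments=[0, 0, 0, 0, 0, 0, -1, 0, 0, -0.01, 0, 0, 0, -1, 0, 0, -0.02, 0, 0, 0, -1, 0, 0, -0.03, 0, 0, 0, -1, 0, 0, -0.04, 0, 0, 0, -1])

```text
clock: 10.35
tcp_pos: [0.7056, 0.0004, 0.1062]
tcp_rot: [0.001, -0.135, 0.991, 0.0]
wrist_force: [-0.1, -0.4, -2.0]
gripper_width: 0.53
grasp_force: 25.0
```

Emit:
play_rows(increments=[0, 0, 0, 0, 0, 0, -1, 0, 0, -0.01, 0, 0, 0, -1, 0, 0, -0.02, 0, 0, 0, -1, 0, 0, -0.02, 0, 0, 0, -1, 0, 0, -0.02, 0, 0, 0, -1])

```text
clock: 10.77
tcp_pos: [0.7052, 0.0004, 0.1034]
tcp_rot: [0.0, -0.135, 0.991, 0.0]
wrist_force: [0.6, 0.0, -1.2]
gripper_width: 0.532
grasp_force: 25.0
```

```bash
python3 -c "
import st
from h import *
g=get('side');A=cloud(g);p=g['color'];np.set_printoptions(suppress=True)
a=A[(np.linalg.norm(A[...,:2]-(.705,0),axis=-1)<.03)&(A[...,2]<.1)&(A[...,2]>.045)];print(len(a),a.min(0) if len(a) else 0,a.max(0) if len(a) else 0)"
```

```text
10.77 [7.052e-01 4.000e-04 1.034e-01] F [ 0.6  0.  -1.2] M [ 0.06 -0.05  0.04] g 0.532 25.0
65 [ 0.67917481 -0.02881227  0.04561375] [0.72161785 0.01747904 0.09581829]
```

Emit:
play_rows(increments=[0, 0, -0.01, 0, 0, 0, -1, 0, 0, -0.02, 0, 0, 0, -1, 0, 0, -0.02, 0, 0, 0, -1, 0, 0, -0.02, 0, 0, 0, -1, 0, 0, -0.02, 0, 0, 0, -1])

```text
clock: 11.23
tcp_pos: [0.7052, 0.0003, 0.1032]
tcp_rot: [0.0, -0.135, 0.991, 0.0]
wrist_force: [-5.8, 0.5, 15.3]
gripper_width: 0.53
grasp_force: 25.0
```

Emit:
play_rows(increments=[0, 0, -0.01, 0, 0, 0, -1, 0, 0, -0.02, 0, 0, 0, -1, 0, 0, -0.02, 0, 0, 0, -1, 0, 0, -0.02, 0, 0, 0, -1, 0, 0, -0.02, 0, 0, 0, -1])

```text
clock: 11.65
tcp_pos: [0.7052, 0.0001, 0.103]
tcp_rot: [0.001, -0.135, 0.991, 0.001]
wrist_force: [-11.4, 1.8, 30.4]
gripper_width: 0.534
grasp_force: 25.0
```

Contact came at the predicted height. Relaxing, releasing a little, then lifting.

Emit:
play_rows(increments=[0, 0, 0.02, 0, 0, 0, -1, 0, 0, 0.03, 0, 0, 0, -1, 0, 0, 0.03, 0, 0, 0, 0.24, 0, 0, 0.03, 0, 0, 0, 0.24, 0, 0, 0.03, 0, 0, 0, 0.24])

```text
clock: 12.07
tcp_pos: [0.705, 0.0003, 0.1018]
tcp_rot: [-0.0, -0.135, 0.991, -0.0]
wrist_force: [0.1, 0.1, 0.2]
gripper_width: 0.618
grasp_force: 0.0
```

Emit:
play_rows(increments=[0, 0, 0, 0, 0, 0, 0.24, 0, 0, 0, 0, 0, 0, 0.24, 0, 0, 0.05, 0, 0, 0, 0.24, 0, 0, 0.2, 0, 0, 0, 0.24, 0, 0, 0.4, 0, 0, 0, 0.24])

```text
clock: 12.48
tcp_pos: [0.704, 0.0004, 0.1412]
tcp_rot: [-0.002, -0.135, 0.991, 0.0]
wrist_force: [-0.3, 0.4, -0.1]
gripper_width: 0.619
grasp_force: 0.0
```

Emit:
play_rows(increments=[0, 0, 0.15, 0, 0, 0, 0.24, 0, 0, 0.3, 0, 0, 0, 0.24, 0, 0, 0.5, 0, 0, 0, 0.24, -0.1, -0.1, 0.7, 0, 0, 0, 0.24, -0.3, -0.3, 0.8, 0, 0, 0, 0.24])

```text
clock: 12.9
tcp_pos: [0.6773, -0.0267, 0.2246]
tcp_rot: [0.002, -0.137, 0.991, 0.0]
wrist_force: [0.5, -0.3, 0.7]
gripper_width: 0.623
grasp_force: 0.0
```

Emit:
play_rows(increments=[-0.15, -0.2, 0, 0, 0, 0, 0.24, -0.3, -0.4, 0, 0, 0, 0, 0.24, -0.45, -0.6, 0, 0, 0, 0, 0.24, -0.6, -0.8, 0, 0, 0, 0, 0.24, -0.6, -0.9, 0, 0, 0, 0, 0.24])

```text
clock: 13.32
tcp_pos: [0.6122, -0.1233, 0.223]
tcp_rot: [-0.001, -0.133, 0.991, -0.0]
wrist_force: [-0.2, -0.2, -0.9]
gripper_width: 0.623
grasp_force: 0.0
```

```bash
cat > tops.py <<'E'
import st
from h import *
f=get('top','t_last.png');A=cloud(f)
for n,c in dict(s1=(.705,0),s2=(.548,-.233),s3=(.5205,-.337),s4=(.4905,-.4295)).items():
    z=.064 if n!='s1' else .07
    m=(np.linalg.norm(A[...,:2]-c,axis=-1)<.045)&(abs(A[...,2]-z)<.008);a=A[m]
    if len(a)>3:print(n,len(a),np.round(cv2.minEnclosingCircle(a[:,:2].astype(np.float32))[0],4),np.median(a[:,2]).round(4))
E
python3 tops.py
```

```text
13.32 [ 0.6122 -0.1233  0.223 ] F [-0.2 -0.2 -0.9] M [-0.02  0.07  0.02] g 0.623 0.0
s1 199 [ 7.022e-01 -1.000e-04] 0.0702
s2 173 [ 0.5482 -0.2335] 0.0645
s3 206 [ 0.5194 -0.3374] 0.0641
s4 217 [ 0.4902 -0.4308] 0.064
```

Emit:
play_rows(increments=[-0.13, -0.2, 0, 0, 0, 0, 1, -0.26, -0.4, 0, 0, 0, 0, 1, -0.4, -0.6, 0, 0, 0, 0, 1, -0.54, -0.8, -0.1, 0, 0, 0, 1, -0.67, -1, -0.2, 0, 0, 0, 1])

```text
clock: 13.78
tcp_pos: [0.5487, -0.2198, 0.2027]
tcp_rot: [0.001, -0.136, 0.991, -0.0]
wrist_force: [1.0, 0.2, -0.8]
gripper_width: 0.934
grasp_force: 0.0
```

Emit:
play_rows(increments=[0, -0.1, 0, 0, 0, 0, 1, 0, -0.13, 0, 0, 0, 0, 1, 0, -0.13, 0, 0, 0, 0, 1, 0, -0.13, -0.1, 0, 0, 0, 1, 0, -0.13, -0.1, 0, 0, 0, 1])

```text
clock: 14.2
tcp_pos: [0.5487, -0.2307, 0.1908]
tcp_rot: [-0.0, -0.136, 0.991, 0.001]
wrist_force: [-0.5, 0.3, -0.5]
gripper_width: 0.999
grasp_force: 0.0
```

Emit:
play_rows(increments=[0, 0, 0, 0, 0, 0, 1, 0, 0, 0, 0, 0, 0, 1, 0, 0, 0, 0, 0, 0, 1, 0, 0, 0, 0, 0, 0, 1, 0, 0, 0, 0, 0, 0, 1])

```text
clock: 14.62
tcp_pos: [0.5482, -0.2326, 0.1924]
tcp_rot: [0.0, -0.135, 0.991, -0.0]
wrist_force: [-0.1, 0.7, -0.9]
gripper_width: 1.0
grasp_force: 0.0
```

Emit:
play_rows(increments=[0, 0, -0.15, 0, 0, 0, 1, 0, 0, -0.35, 0, 0, 0, 1, 0, 0, -0.6, 0, 0, 0, 1, 0, 0, -0.8, 0, 0, 0, 1, 0, 0, -0.92, 0, 0, 0, 1])

```text
clock: 15.03
tcp_pos: [0.5473, -0.2323, 0.0983]
tcp_rot: [-0.001, -0.135, 0.991, 0.001]
wrist_force: [-1.2, 0.6, -0.1]
gripper_width: 1.001
grasp_force: 0.0
```

Emit:
play_rows(increments=[0, 0, 0, 0, 0, 0, 0, 0, 0, 0, 0, 0, 0, -0.5, 0, 0, 0, 0, 0, 0, -1, 0, 0, 0, 0, 0, 0, -1, 0, 0, 0, 0, 0, 0, -1], newtons=40)

```text
clock: 15.45
tcp_pos: [0.5487, -0.233, 0.1014]
tcp_rot: [0.001, -0.135, 0.991, -0.0]
wrist_force: [-0.1, -0.5, 0.3]
gripper_width: 0.689
grasp_force: 0.0
```

Emit:
play_rows(increments=[0, 0, 0, 0, 0, 0, -1, 0, 0, 0, 0, 0, 0, -1, 0, 0, 0, 0, 0, 0, -1, 0, 0, 0, 0, 0, 0, -1, 0, 0, 0, 0, 0, 0, -1])

```text
clock: 15.87
tcp_pos: [0.5484, -0.2329, 0.1008]
tcp_rot: [0.0, -0.135, 0.991, -0.0]
wrist_force: [-0.8, -0.2, 6.2]
gripper_width: 0.538
grasp_force: 40.0
```

Emit:
play_rows(increments=[0, 0, 0.1, 0, 0, 0, -1, 0, 0, 0.25, 0, 0, 0, -1, 0, 0, 0.45, 0, 0, 0, -1, 0, 0, 0.65, 0, 0, 0, -1, 0, 0, 0.8, 0, 0, 0, -1])

```text
clock: 16.28
tcp_pos: [0.5481, -0.2329, 0.1821]
tcp_rot: [0.0, -0.135, 0.991, -0.0]
wrist_force: [0.6, -0.1, -1.3]
gripper_width: 0.539
grasp_force: 40.0
```

Emit:
play_rows(increments=[0, 0, 0, 0, 0, 0, -1, 0, 0, 0, 0, 0, 0, -1, 0, 0, 0, 0, 0, 0, -1, 0, 0, 0, 0, 0, 0, -1, 0, 0, 0, 0, 0, 0, -1])

```text
clock: 16.7
tcp_pos: [0.5475, -0.2325, 0.1793]
tcp_rot: [-0.001, -0.135, 0.991, 0.0]
wrist_force: [0.1, -0.3, -1.6]
gripper_width: 0.537
grasp_force: 40.0
```

Emit:
play_rows(increments=[-0.06, 0.15, 0, 0, 0, 0, -1, -0.12, 0.3, 0, 0, 0, 0, -1, -0.18, 0.45, 0, 0, 0, 0, -1, -0.25, 0.6, 0, 0, 0, 0, -1, -0.32, 0.75, 0, 0, 0, 0, -1])

```text
clock: 17.12
tcp_pos: [0.5154, -0.157, 0.1796]
tcp_rot: [-0.001, -0.135, 0.991, 0.0]
wrist_force: [0.5, 0.4, -1.6]
gripper_width: 0.54
grasp_force: 40.0
```

Emit:
play_rows(increments=[-0.06, 0.15, 0, 0, 0, 0, -1, -0.12, 0.3, 0, 0, 0, 0, -1, -0.18, 0.45, 0, 0, 0, 0, -1, -0.25, 0.6, 0, 0, 0, 0, -1, -0.32, 0.75, 0, 0, 0, 0, -1])

```text
clock: 17.53
tcp_pos: [0.4834, -0.082, 0.1797]
tcp_rot: [-0.0, -0.135, 0.991, 0.0]
wrist_force: [0.0, -0.2, -0.4]
gripper_width: 0.539
grasp_force: 40.0
```

Emit:
play_rows(increments=[-0.06, 0.15, 0, 0, 0, 0, -1, -0.12, 0.3, 0, 0, 0, 0, -1, -0.18, 0.45, 0, 0, 0, 0, -1, -0.25, 0.6, 0, 0, 0, 0, -1, -0.32, 0.76, 0, 0, 0, 0, -1])

```text
clock: 17.95
tcp_pos: [0.4514, -0.0063, 0.1798]
tcp_rot: [-0.0, -0.135, 0.991, -0.0]
wrist_force: [-0.2, 0.3, -0.9]
gripper_width: 0.539
grasp_force: 40.0
```

Emit:
play_rows(increments=[0, 0, 0, 0, 0, 0, -1, 0, 0, 0, 0, 0, 0, -1, 0, 0, 0, 0, 0, 0, -1, 0, 0, -0.05, 0, 0, 0, -1, 0, 0, -0.1, 0, 0, 0, -1])

```text
clock: 18.37
tcp_pos: [0.4525, -0.0075, 0.17]
tcp_rot: [0.0, -0.134, 0.991, -0.0]
wrist_force: [0.2, -0.2, -1.1]
gripper_width: 0.539
grasp_force: 40.0
```

Emit:
play_rows(increments=[0, 0, 0, 0, 0, 0, -1, 0, 0, 0, 0, 0, 0, -1, 0, 0, 0, 0, 0, 0, -1, 0, 0, 0, 0, 0, 0, -1, 0, 0, 0, 0, 0, 0, -1])

```text
clock: 18.78
tcp_pos: [0.4521, -0.0068, 0.1703]
tcp_rot: [0.0, -0.135, 0.991, 0.0]
wrist_force: [0.8, 0.4, -1.8]
gripper_width: 0.541
grasp_force: 40.0
```

```bash
python3 - <<'E'
import st
from fit import *
g=get('side');A=cloud(g);a=A[(np.linalg.norm(A[...,:2]-(.4527,-.007),axis=-1)<.03)&(A[...,2]>.071)&(A[...,2]<.11)]
r=so.least_squares(lambda p:np.hypot(a[:,0]-p[0],a[:,1]-p[1])-.025,[.452,-.007],loss='soft_l1',f_scale=.001);print(len(a),r.x)
E
```

```text
18.78 [ 0.4521 -0.0068  0.1703] F [ 0.8  0.4 -1.8] M [ 0.  0. -0.] g 0.541 40.0
123 [ 0.45321802 -0.00654288]
```

Emit:
play_rows(increments=[0, 0, -0.05, 0, 0, 0, -1, 0, 0, -0.1, 0, 0, 0, -1, 0, 0, -0.14, 0, 0, 0, -1, 0, 0, -0.17, 0, 0, 0, -1, 0, 0, -0.2, 0, 0, 0, -1])

```text
clock: 19.25
tcp_pos: [0.4519, -0.0067, 0.1497]
tcp_rot: [-0.0, -0.135, 0.991, -0.0]
wrist_force: [-0.4, 0.1, -1.3]
gripper_width: 0.534
grasp_force: 40.0
```

Emit:
play_rows(increments=[0, 0, -0.02, 0, 0, 0, -1, 0, 0, -0.04, 0, 0, 0, -1, 0, 0, -0.06, 0, 0, 0, -1, 0, 0, -0.08, 0, 0, 0, -1, 0, 0, -0.08, 0, 0, 0, -1])

```text
clock: 19.67
tcp_pos: [0.4519, -0.0067, 0.1419]
tcp_rot: [-0.0, -0.135, 0.991, 0.0]
wrist_force: [-0.2, -0.2, -1.5]
gripper_width: 0.54
grasp_force: 40.0
```

It fits with no force, so I'm continuing down to the base.

Emit:
play_rows(increments=[0, 0, -0.06, 0, 0, 0, -1, 0, 0, -0.12, 0, 0, 0, -1, 0, 0, -0.18, 0, 0, 0, -1, 0, 0, -0.24, 0, 0, 0, -1, 0, 0, -0.28, 0, 0, 0, -1])

```text
clock: 20.08
tcp_pos: [0.4517, -0.0067, 0.1133]
tcp_rot: [-0.0, -0.135, 0.991, -0.0]
wrist_force: [0.1, 1.1, -0.8]
gripper_width: 0.538
grasp_force: 40.0
```

Emit:
play_rows(increments=[0, 0, -0.01, 0, 0, 0, -1, 0, 0, -0.02, 0, 0, 0, -1, 0, 0, -0.03, 0, 0, 0, -1, 0, 0, -0.04, 0, 0, 0, -1, 0, 0, -0.045, 0, 0, 0, -1])

```text
clock: 20.5
tcp_pos: [0.4522, -0.0068, 0.1106]
tcp_rot: [0.0, -0.135, 0.991, 0.0]
wrist_force: [-6.9, 0.6, 27.3]
gripper_width: 0.536
grasp_force: 40.0
```

Fully seated at base height (TCP 0.1106, so the lower end is at about 0.010) with 27 N contact. Lifting it off and taking it to the case.

Emit:
play_rows(increments=[0, 0, 0.15, 0, 0, 0, -1, 0, 0, 0.35, 0, 0, 0, -1, 0, 0, 0.55, 0, 0, 0, -1, 0, 0, 0.75, 0, 0, 0, -1, 0, 0, 1, 0, 0, 0, -1])

```text
clock: 20.92
tcp_pos: [0.4515, -0.0068, 0.2103]
tcp_rot: [-0.001, -0.135, 0.991, -0.0]
wrist_force: [0.2, 0.8, -1.5]
gripper_width: 0.54
grasp_force: 40.0
```

Emit:
play_rows(increments=[0, 0, 0.2, 0, 0, 0, -1, 0, 0, 0.35, 0, 0, 0, -1, 0.13, 0.25, 0.35, 0, 0, 0, -1, 0.3, 0.6, 0.35, 0, 0, 0, -1, 0.44, 0.9, 0.35, 0, 0, 0, -1])

```text
clock: 21.33
tcp_pos: [0.4969, 0.0848, 0.2457]
tcp_rot: [0.001, -0.134, 0.991, 0.001]
wrist_force: [0.5, -0.6, -0.9]
gripper_width: 0.536
grasp_force: 40.0
```

Emit:
play_rows(increments=[0.09, 0.18, 0, 0, 0, 0, -1, 0.18, 0.36, 0, 0, 0, 0, -1, 0.27, 0.54, 0, 0, 0, 0, -1, 0.36, 0.72, 0, 0, 0, 0, -1, 0.45, 0.91, 0, 0, 0, 0, -1])

```text
clock: 21.75
tcp_pos: [0.5413, 0.1751, 0.2448]
tcp_rot: [0.0, -0.135, 0.991, 0.0]
wrist_force: [0.0, -0.2, -0.8]
gripper_width: 0.534
grasp_force: 40.0
```

Emit:
play_rows(increments=[0.09, 0.18, 0, 0, 0, 0, -1, 0.18, 0.36, 0, 0, 0, 0, -1, 0.27, 0.54, 0, 0, 0, 0, -1, 0.36, 0.72, 0, 0, 0, 0, -1, 0.44, 0.91, 0, 0, 0, 0, -1])

```text
clock: 22.17
tcp_pos: [0.5854, 0.2659, 0.2448]
tcp_rot: [0.0, -0.135, 0.991, -0.0]
wrist_force: [-0.3, -0.2, -1.3]
gripper_width: 0.544
grasp_force: 40.0
```

Emit:
play_rows(increments=[0, 0, 0, 0, 0, 0, -1, 0, 0, -0.1, 0, 0, 0, -1, 0, 0, -0.2, 0, 0, 0, -1, 0, 0, -0.3, 0, 0, 0, -1, 0, 0, -0.4, 0, 0, 0, -1])

```text
clock: 22.58
tcp_pos: [0.5845, 0.264, 0.2033]
tcp_rot: [-0.001, -0.134, 0.991, -0.0]
wrist_force: [-1.3, -1.0, -1.4]
gripper_width: 0.535
grasp_force: 40.0
```

```bash
python3 - <<'E'
import st
from h import *
g=get('side');cv2.imwrite('pics/case1.png',cv2.resize(g['color'][170:400,120:400],None,fx=2.6,fy=2.6))
E
```

```text
22.58 [0.5845 0.264  0.2033] F [-1.3 -1.  -1.4] M [0.05 0.04 0.01] g 0.535 40.0
```

View pics/case1.png

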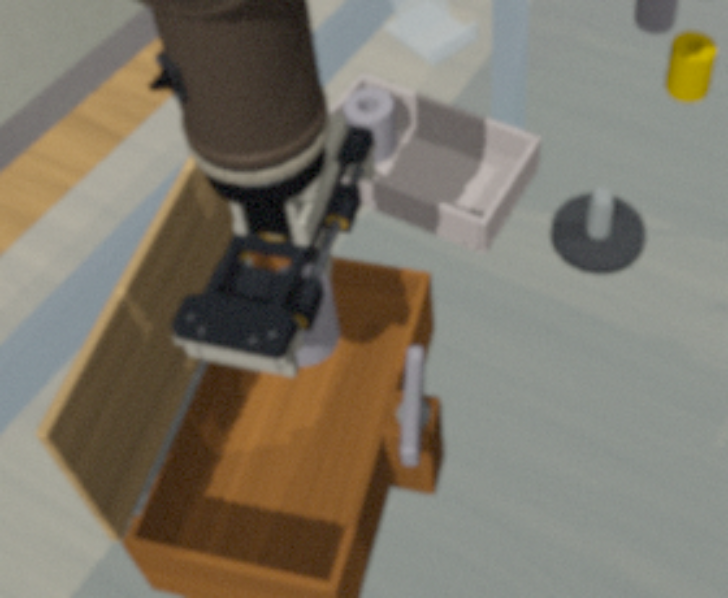

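```bash
python3 - <<'E'
import st
from h import *
s=bot.get_state();tp=s['tcp_pos'];ex=np.array([.959,.282]);ey=np.array([-.282,.959])
for n in('side','top'):
    A=cloud(get(n));a=A.reshape(-1,3);a=a[np.linalg.norm(a[:,:2]-tp[:2],axis=1)<.14]
    for lo,hi in((.14,.2),(.2,.22),(.22,.26),(.26,.32)):
        b=a[(a[:,2]>lo)&(a[:,2]<hi)];d=b[:,:2]-(.574,.304)
        print(n,lo,hi,len(b),'case x pct',np.percentile(d@ex,[0,5,50,95,100]).round(3),'y',np.percentile(d@ey,[0,5,50,95,100]).round(3))
    b=a[(abs(((a[:,:2]-(.574,.304))@ex)-.08)<.02)&(a[:,2]>.12)&(a[:,2]<.23)];print(len(b))
    d=(b[:,:2]-(.574,.304))@ex
    for z in(.12,.14,.16,.18,.2,.22):
        k=abs(b[:,2]-z)<.01
        if k.any():print('lid z',z,np.median(d[k]).round(4))
E
```

```text
22.63 [0.5837 0.2639 0.2013] F [-1.1 -0.3 -3.1] M [0.03 0.11 0.05] g 0.539 40.0
side 0.14 0.2 1470 case x pct [-0.028 -0.02   0.079  0.08   0.081] y [-0.112 -0.091 -0.013  0.066  0.074]
side 0.2 0.22 956 case x pct [-0.04  -0.038  0.034  0.081  0.081] y [-0.127 -0.117 -0.007  0.059  0.072]
side 0.22 0.26 3225 case x pct [-0.04  -0.036  0.001  0.083  0.089] y [-0.136 -0.107  0.004  0.055  0.072]
side 0.26 0.32 758 case x pct [-0.039 -0.038 -0.024  0.016  0.028] y [-0.09  -0.078 -0.024 -0.004 -0.002]
2268
lid z 0.12 0.078
lid z 0.14 0.0783
lid z 0.16 0.0787
lid z 0.18 0.0791
lid z 0.2 0.0795
lid z 0.22 0.0798
top 0.14 0.2 346 case x pct [-0.027 -0.022  0.078  0.08   0.085] y [-0.131 -0.129 -0.074 -0.022 -0.006]
top 0.2 0.22 214 case x pct [-0.041 -0.039  0.078  0.08   0.085] y [-0.13  -0.126 -0.054  0.029  0.045]
top 0.22 0.26 1219 case x pct [-0.041 -0.038 -0.007  0.084  0.088] y [-0.136 -0.132 -0.094  0.03   0.052]
top 0.26 0.32 462 case x pct [-0.04  -0.039 -0.011  0.028  0.034] y [-0.091 -0.09  -0.083 -0.057 -0.029]
590
lid z 0.12 0.0776
lid z 0.14 0.0777
lid z 0.16 0.0781
lid z 0.18 0.0785
lid z 0.2 0.0788
lid z 0.22 0.0792
```

The gripper body lies along case y with good clearance to the lid, so I'm lowering.

Emit:
play_rows(increments=[0, 0, -0.15, 0, 0, 0, -1, 0, 0, -0.35, 0, 0, 0, -1, 0, 0, -0.55, 0, 0, 0, -1, 0, 0, -0.75, 0, 0, 0, -1, 0, 0, -0.93, 0, 0, 0, -1])

```text
clock: 23.15
tcp_pos: [0.5852, 0.2652, 0.1112]
tcp_rot: [0.0, -0.135, 0.991, 0.0]
wrist_force: [0.6, -0.0, -1.3]
gripper_width: 0.541
grasp_force: 40.0
```

Emit:
play_rows(increments=[0, 0, 0, 0, 0, 0, -1, 0, 0, -0.01, 0, 0, 0, -1, 0, 0, -0.02, 0, 0, 0, -1, 0, 0, -0.035, 0, 0, 0, -1, 0, 0, -0.045, 0, 0, 0, -1])

```text
clock: 23.57
tcp_pos: [0.5857, 0.2656, 0.1084]
tcp_rot: [0.001, -0.135, 0.991, 0.0]
wrist_force: [-0.6, 0.3, -1.1]
gripper_width: 0.539
grasp_force: 40.0
```

Emit:
play_rows(increments=[0, 0, -0.01, 0, 0, 0, -1, 0, 0, -0.02, 0, 0, 0, -1, 0, 0, -0.03, 0, 0, 0, -1, 0, 0, -0.03, 0, 0, 0, -1, 0, 0, -0.03, 0, 0, 0, -1])

```text
clock: 23.98
tcp_pos: [0.5855, 0.2655, 0.1068]
tcp_rot: [0.001, -0.135, 0.991, 0.001]
wrist_force: [-6.9, -2.1, 19.7]
gripper_width: 0.54
grasp_force: 40.0
```

Emit:
play_rows(increments=[0, 0, 0, 0, 0, 0, 0.3, 0, 0, 0, 0, 0, 0, 0.3, 0, 0, 0, 0, 0, 0, 0.3, 0, 0, 0, 0, 0, 0, 0.3, 0, 0, 0, 0, 0, 0, 0.3])

```text
clock: 24.4
tcp_pos: [0.585, 0.2653, 0.1041]
tcp_rot: [-0.0, -0.135, 0.991, -0.0]
wrist_force: [0.9, -0.2, -0.4]
gripper_width: 0.648
grasp_force: 0.0
```

Emit:
play_rows(increments=[0, 0, 0.1, 0, 0, 0, 0.3, 0, 0, 0.3, 0, 0, 0, 0.3, 0, 0, 0.5, 0, 0, 0, 0.3, 0, 0, 0.75, 0, 0, 0, 0.3, 0, 0, 1, 0, 0, 0, 0.3])

```text
clock: 24.82
tcp_pos: [0.5849, 0.265, 0.2056]
tcp_rot: [-0.0, -0.135, 0.991, -0.0]
wrist_force: [0.4, 1.2, 0.6]
gripper_width: 0.644
grasp_force: 0.0
```

Emit:
play_rows(increments=[0, -0.1, 0.1, 0, 0, 0, 0.3, 0, -0.3, 0.2, 0, 0, 0, 0.3, 0, -0.5, 0.3, 0, 0, 0, 0.3, -0.05, -0.7, 0.3, 0, 0, 0, 0.3, -0.1, -0.9, 0.3, 0, 0, 0, 0.3])

```text
clock: 25.23
tcp_pos: [0.5749, 0.1713, 0.2345]
tcp_rot: [-0.0, -0.134, 0.991, -0.001]
wrist_force: [-0.3, -0.4, -0.3]
gripper_width: 0.651
grasp_force: 0.0
```

Emit:
play_rows(increments=[-0.02, -0.2, 0, 0, 0, 0, 0.3, -0.04, -0.4, 0, 0, 0, 0, 0.3, -0.06, -0.6, 0, 0, 0, 0, 0.3, -0.08, -0.8, 0, 0, 0, 0, 0.3, -0.1, -1, 0, 0, 0, 0, 0.3])

```text
clock: 25.65
tcp_pos: [0.5638, 0.0714, 0.2338]
tcp_rot: [-0.001, -0.134, 0.991, -0.0]
wrist_force: [0.7, -0.8, 0.4]
gripper_width: 0.652
grasp_force: 0.0
```

```bash
sed -i "s/dict(s1/dict(c2=(.585,.266),s1/; s/n!='s1'/n[0]=='s' and n!='s1'/" tops.py; python3 tops.py
```

```text
25.65 [0.5638 0.0714 0.2338] F [ 0.7 -0.8  0.4] M [0.07 0.   0.04] g 0.652 0.0
s1 201 [ 7.017e-01 -3.000e-04] 0.0705
s3 210 [ 0.5199 -0.3378] 0.0641
s4 217 [ 0.4902 -0.4312] 0.0641
```

Emit:
play_rows(increments=[-0.02, -0.2, 0, 0, 0, 0, 1, -0.04, -0.4, 0, 0, 0, 0, 1, -0.06, -0.6, 0, 0, 0, 0, 1, -0.08, -0.8, 0, 0, 0, 0, 1, -0.11, -1, 0, 0, 0, 0, 1])

```text
clock: 26.12
tcp_pos: [0.5526, -0.028, 0.2338]
tcp_rot: [-0.001, -0.134, 0.991, -0.0]
wrist_force: [-0.4, 0.5, -0.1]
gripper_width: 0.96
grasp_force: 0.0
```

Emit:
play_rows(increments=[-0.02, -0.2, 0, 0, 0, 0, 1, -0.04, -0.4, 0, 0, 0, 0, 1, -0.06, -0.6, 0, 0, 0, 0, 1, -0.08, -0.8, 0, 0, 0, 0, 1, -0.11, -1, 0, 0, 0, 0, 1])

```text
clock: 26.53
tcp_pos: [0.5412, -0.1277, 0.2338]
tcp_rot: [-0.001, -0.134, 0.991, -0.0]
wrist_force: [0.3, -0.3, 0.3]
gripper_width: 1.004
grasp_force: 0.0
```

Emit:
play_rows(increments=[-0.02, -0.2, 0, 0, 0, 0, 1, -0.04, -0.4, 0, 0, 0, 0, 1, -0.06, -0.6, 0, 0, 0, 0, 1, -0.08, -0.8, 0, 0, 0, 0, 1, -0.11, -1, 0, 0, 0, 0, 1])

```text
clock: 26.95
tcp_pos: [0.5298, -0.2275, 0.2338]
tcp_rot: [-0.001, -0.134, 0.991, 0.0]
wrist_force: [1.2, -0.7, 0.2]
gripper_width: 0.999
grasp_force: 0.0
```

Emit:
play_rows(increments=[-0.02, -0.2, 0, 0, 0, 0, 1, -0.04, -0.4, 0, 0, 0, 0, 1, -0.06, -0.6, 0, 0, 0, 0, 1, -0.08, -0.8, 0, 0, 0, 0, 1, -0.11, -1, 0, 0, 0, 0, 1])

```text
clock: 27.37
tcp_pos: [0.5186, -0.3272, 0.2338]
tcp_rot: [-0.001, -0.134, 0.991, 0.0]
wrist_force: [1.0, -0.1, 1.2]
gripper_width: 1.004
grasp_force: 0.0
```

Emit:
play_rows(increments=[0, -0.12, 0, 0, 0, 0, 1, 0, -0.12, -0.1, 0, 0, 0, 1, 0, -0.12, -0.3, 0, 0, 0, 1, 0, -0.12, -0.35, 0, 0, 0, 1, 0, -0.12, -0.35, 0, 0, 0, 1])

```text
clock: 27.78
tcp_pos: [0.5199, -0.335, 0.1969]
tcp_rot: [-0.002, -0.135, 0.991, 0.002]
wrist_force: [0.1, 0.1, 0.7]
gripper_width: 1.0
grasp_force: 0.0
```

Emit:
play_rows(increments=[0, 0, 0, 0, 0, 0, 1, 0, 0, 0, 0, 0, 0, 1, 0, 0, 0, 0, 0, 0, 1, 0, 0, 0, 0, 0, 0, 1, 0, 0, 0, 0, 0, 0, 1])

```text
clock: 28.2
tcp_pos: [0.5213, -0.3367, 0.1998]
tcp_rot: [0.0, -0.135, 0.991, -0.0]
wrist_force: [0.7, 0.7, 0.3]
gripper_width: 1.001
grasp_force: 0.0
```

```bash
python3 tops.py
```

```text
28.2 [ 0.5213 -0.3367  0.1998] F [0.7 0.7 0.3] M [0.07 0.08 0.02] g 1.001 0.0
c2 190 [0.5846 0.2665] 0.0702
s1 201 [ 7.02e-01 -1.00e-04] 0.07
s3 115 [ 0.5202 -0.3413] 0.0644
```

Emit:
play_rows(increments=[0, 0, -0.15, 0, 0, 0, 1, 0, 0, -0.4, 0, 0, 0, 1, 0, 0, -0.65, 0, 0, 0, 1, 0, 0, -0.85, 0, 0, 0, 1, 0, 0, -0.99, 0, 0, 0, 1])

```text
clock: 28.67
tcp_pos: [0.5205, -0.3362, 0.0984]
tcp_rot: [-0.001, -0.135, 0.991, 0.001]
wrist_force: [-0.3, 0.3, 0.9]
gripper_width: 1.0
grasp_force: 0.0
```

Emit:
play_rows(increments=[0, 0, 0, 0, 0, 0, 0, 0, 0, 0, 0, 0, 0, -0.5, 0, 0, 0, 0, 0, 0, -1, 0, 0, 0, 0, 0, 0, -1, 0, 0, 0, 0, 0, 0, -1], newtons=40)

```text
clock: 29.08
tcp_pos: [0.5216, -0.3371, 0.1015]
tcp_rot: [0.001, -0.135, 0.991, -0.001]
wrist_force: [0.3, 0.3, -0.3]
gripper_width: 0.688
grasp_force: 0.0
```

Emit:
play_rows(increments=[0, 0, 0, 0, 0, 0, -1, 0, 0, 0, 0, 0, 0, -1, 0, 0, 0, 0, 0, 0, -1, 0, 0, 0, 0, 0, 0, -1, 0, 0, 0, 0, 0, 0, -1])

```text
clock: 29.5
tcp_pos: [0.5214, -0.337, 0.1009]
tcp_rot: [0.001, -0.135, 0.991, -0.0]
wrist_force: [-0.1, 0.8, 6.5]
gripper_width: 0.54
grasp_force: 40.0
```

Emit:
play_rows(increments=[0, 0, 0.1, 0, 0, 0, -1, 0, 0, 0.25, 0, 0, 0, -1, 0, 0, 0.45, 0, 0, 0, -1, 0, 0, 0.65, 0, 0, 0, -1, 0, 0, 0.8, 0, 0, 0, -1])

```text
clock: 29.92
tcp_pos: [0.521, -0.3368, 0.182]
tcp_rot: [0.0, -0.135, 0.991, -0.0]
wrist_force: [0.2, 0.5, -1.9]
gripper_width: 0.54
grasp_force: 40.0
```

Emit:
play_rows(increments=[0, 0, 0, 0, 0, 0, -1, 0, 0, 0, 0, 0, 0, -1, 0, 0, 0, 0, 0, 0, -1, 0, 0, 0, 0, 0, 0, -1, 0, 0, 0, 0, 0, 0, -1])

```text
clock: 30.33
tcp_pos: [0.5205, -0.3363, 0.1791]
tcp_rot: [-0.001, -0.135, 0.991, 0.001]
wrist_force: [-0.6, -0.1, -2.7]
gripper_width: 0.541
grasp_force: 40.0
```

Emit:
play_rows(increments=[-0.03, 0.16, 0, 0, 0, 0, -1, -0.06, 0.32, 0, 0, 0, 0, -1, -0.1, 0.48, 0, 0, 0, 0, -1, -0.13, 0.64, 0, 0, 0, 0, -1, -0.17, 0.82, 0, 0, 0, 0, -1])

```text
clock: 30.75
tcp_pos: [0.5035, -0.2543, 0.1796]
tcp_rot: [-0.001, -0.135, 0.991, 0.0]
wrist_force: [0.9, 0.4, -2.1]
gripper_width: 0.543
grasp_force: 40.0
```

Emit:
play_rows(increments=[-0.03, 0.16, 0, 0, 0, 0, -1, -0.06, 0.32, 0, 0, 0, 0, -1, -0.1, 0.48, 0, 0, 0, 0, -1, -0.13, 0.64, 0, 0, 0, 0, -1, -0.17, 0.82, 0, 0, 0, 0, -1])

```text
clock: 31.17
tcp_pos: [0.4866, -0.1723, 0.1798]
tcp_rot: [-0.0, -0.135, 0.991, -0.0]
wrist_force: [0.5, 1.3, -1.8]
gripper_width: 0.538
grasp_force: 40.0
```

Emit:
play_rows(increments=[-0.03, 0.16, 0, 0, 0, 0, -1, -0.06, 0.32, 0, 0, 0, 0, -1, -0.1, 0.48, 0, 0, 0, 0, -1, -0.13, 0.64, 0, 0, 0, 0, -1, -0.17, 0.83, 0, 0, 0, 0, -1])

```text
clock: 31.58
tcp_pos: [0.4697, -0.0895, 0.1799]
tcp_rot: [-0.0, -0.135, 0.991, -0.0]
wrist_force: [0.2, -1.3, -1.2]
gripper_width: 0.537
grasp_force: 40.0
```

Emit:
play_rows(increments=[-0.03, 0.16, 0, 0, 0, 0, -1, -0.06, 0.32, 0, 0, 0, 0, -1, -0.1, 0.48, 0, 0, 0, 0, -1, -0.13, 0.64, 0, 0, 0, 0, -1, -0.175, 0.83, 0, 0, 0, 0, -1])

```text
clock: 32.0
tcp_pos: [0.4523, -0.0065, 0.1799]
tcp_rot: [-0.0, -0.135, 0.991, -0.0]
wrist_force: [-0.0, 0.8, -1.8]
gripper_width: 0.537
grasp_force: 40.0
```

Emit:
play_rows(increments=[0, 0, 0, 0, 0, 0, -1, 0, 0, 0, 0, 0, 0, -1, 0, 0, 0, 0, 0, 0, -1, 0, 0, -0.05, 0, 0, 0, -1, 0, 0, -0.1, 0, 0, 0, -1])

```text
clock: 32.42
tcp_pos: [0.4528, -0.0075, 0.17]
tcp_rot: [0.0, -0.134, 0.991, -0.0]
wrist_force: [0.4, 0.3, -2.2]
gripper_width: 0.542
grasp_force: 40.0
```

Emit:
play_rows(increments=[0, 0, 0, 0, 0, 0, -1, 0, 0, 0, 0, 0, 0, -1, 0, 0, 0, 0, 0, 0, -1, 0, 0, 0, 0, 0, 0, -1, 0, 0, 0, 0, 0, 0, -1])

```text
clock: 32.83
tcp_pos: [0.4527, -0.0068, 0.1703]
tcp_rot: [0.0, -0.135, 0.991, 0.0]
wrist_force: [-0.3, -0.2, -1.8]
gripper_width: 0.542
grasp_force: 40.0
```

```bash
cat > gchk.py <<'E'
import st
from fit import *
g=get('side');A=cloud(g);a=A[(np.linalg.norm(A[...,:2]-(.4527,-.007),axis=-1)<.03)&(A[...,2]>.071)&(A[...,2]<.11)]
r=so.least_squares(lambda p:np.hypot(a[:,0]-p[0],a[:,1]-p[1])-.025,[.452,-.007],loss='soft_l1',f_scale=.001);print(len(a),r.x)
E
python3 gchk.py; python3 tops.py
```

```text
32.83 [ 0.4527 -0.0068  0.1703] F [-0.3 -0.2 -1.8] M [ 0.03  0.03 -0.04] g 0.542 40.0
125 [ 0.45224697 -0.00683827]
32.88 [ 0.4527 -0.0067  0.1703] F [ 0.1  0.1 -1. ] M [0.05 0.04 0.06] g 0.538 40.0
c2 187 [0.5852 0.2664] 0.07
s1 196 [ 7.018e-01 -1.000e-04] 0.0702
s4 218 [ 0.4903 -0.4311] 0.0639
```

Emit:
play_rows(increments=[0.008, 0, 0, 0, 0, 0, -1, 0.008, 0, -0.04, 0, 0, 0, -1, 0.008, 0, -0.07, 0, 0, 0, -1, 0.008, 0, -0.09, 0, 0, 0, -1, 0.008, 0, -0.1, 0, 0, 0, -1])

```text
clock: 33.35
tcp_pos: [0.4531, -0.0067, 0.1598]
tcp_rot: [-0.0, -0.135, 0.991, -0.0]
wrist_force: [0.9, -0.3, -2.3]
gripper_width: 0.541
grasp_force: 40.0
```

Emit:
play_rows(increments=[0, 0, -0.01, 0, 0, 0, -1, 0, 0, -0.02, 0, 0, 0, -1, 0, 0, -0.03, 0, 0, 0, -1, 0, 0, -0.035, 0, 0, 0, -1, 0, 0, -0.035, 0, 0, 0, -1])

```text
clock: 33.77
tcp_pos: [0.4539, -0.007, 0.1574]
tcp_rot: [0.001, -0.135, 0.991, 0.0]
wrist_force: [-1.6, -1.4, 11.0]
gripper_width: 0.543
grasp_force: 40.0
```

Emit:
play_rows(increments=[0, 0, -0.01, 0, 0, 0, -1, 0, 0, -0.02, 0, 0, 0, -1, 0, 0, -0.03, 0, 0, 0, -1, 0, 0, -0.03, 0, 0, 0, -1, 0, 0, -0.03, 0, 0, 0, -1])

```text
clock: 34.18
tcp_pos: [0.4556, -0.0067, 0.1563]
tcp_rot: [0.003, -0.135, 0.991, 0.0]
wrist_force: [-5.4, 0.1, 36.9]
gripper_width: 0.539
grasp_force: 40.0
```

The sleeve is tight: it stopped at the tip with 37 N at a base height of about 57 mm. Taking it to the tray at x=0.640.

Emit:
play_rows(increments=[0, 0, 0.05, 0, 0, 0, -1, 0, 0, 0.15, 0, 0, 0, -1, 0, 0, 0.25, 0, 0, 0, -1, 0, 0, 0.3, 0, 0, 0, -1, 0, 0.07, 0.35, 0, 0, 0, -1])

```text
clock: 34.6
tcp_pos: [0.4534, -0.0006, 0.1892]
tcp_rot: [0.0, -0.134, 0.991, -0.0]
wrist_force: [0.7, -0.8, -1.7]
gripper_width: 0.538
grasp_force: 40.0
```

Emit:
play_rows(increments=[0.18, 0, 0, 0, 0, 0, -1, 0.36, 0, 0, 0, 0, 0, -1, 0.54, 0, 0, 0, 0, 0, -1, 0.72, 0, 0, 0, 0, 0, -1, 0.93, 0, 0, 0, 0, 0, -1])

```text
clock: 35.02
tcp_pos: [0.5465, 0.0012, 0.1883]
tcp_rot: [-0.001, -0.135, 0.991, 0.0]
wrist_force: [-0.5, 1.0, -1.0]
gripper_width: 0.543
grasp_force: 40.0
```

Emit:
play_rows(increments=[0.18, 0, 0, 0, 0, 0, -1, 0.36, 0, 0, 0, 0, 0, -1, 0.54, 0, 0, 0, 0, 0, -1, 0.72, 0, 0, 0, 0, 0, -1, 0.93, 0, 0, 0, 0, 0, -1])

```text
clock: 35.43
tcp_pos: [0.6395, 0.0013, 0.188]
tcp_rot: [-0.001, -0.135, 0.991, 0.0]
wrist_force: [0.7, 0.3, -0.8]
gripper_width: 0.542
grasp_force: 40.0
```

Emit:
play_rows(increments=[0, 0, 0, 0, 0, 0, -1, 0, 0, -0.2, 0, 0, 0, -1, 0, 0, -0.4, 0, 0, 0, -1, 0, 0, -0.6, 0, 0, 0, -1, 0, 0, -0.79, 0, 0, 0, -1])

```text
clock: 35.85
tcp_pos: [0.6386, 0.0012, 0.1083]
tcp_rot: [-0.001, -0.135, 0.991, 0.0]
wrist_force: [-0.4, -0.0, -1.4]
gripper_width: 0.539
grasp_force: 40.0
```

Emit:
play_rows(increments=[0, 0, 0, 0, 0, 0, -1, 0, 0, -0.01, 0, 0, 0, -1, 0, 0, -0.02, 0, 0, 0, -1, 0, 0, -0.03, 0, 0, 0, -1, 0, 0, -0.03, 0, 0, 0, -1])

```text
clock: 36.27
tcp_pos: [0.6395, 0.0005, 0.1073]
tcp_rot: [0.0, -0.135, 0.991, 0.0]
wrist_force: [0.4, -0.5, -2.5]
gripper_width: 0.539
grasp_force: 40.0
```

Emit:
play_rows(increments=[0, 0, -0.01, 0, 0, 0, -1, 0, 0, -0.02, 0, 0, 0, -1, 0, 0, -0.03, 0, 0, 0, -1, 0, 0, -0.03, 0, 0, 0, -1, 0, 0, -0.03, 0, 0, 0, -1])

```text
clock: 36.68
tcp_pos: [0.6398, 0.0004, 0.1052]
tcp_rot: [0.001, -0.135, 0.991, 0.0]
wrist_force: [-4.1, 0.3, 11.1]
gripper_width: 0.541
grasp_force: 40.0
```

Emit:
play_rows(increments=[0, 0, -0.005, 0, 0, 0, -1, 0, 0, -0.01, 0, 0, 0, -1, 0, 0, -0.01, 0, 0, 0, -1, 0, 0, -0.01, 0, 0, 0, -1, 0, 0, -0.01, 0, 0, 0, -1])

```text
clock: 37.1
tcp_pos: [0.6398, 0.0003, 0.1052]
tcp_rot: [0.001, -0.135, 0.991, 0.0]
wrist_force: [-7.2, 0.5, 20.6]
gripper_width: 0.541
grasp_force: 40.0
```

Emit:
play_rows(increments=[0, 0, 0.02, 0, 0, 0, -1, 0, 0, 0.02, 0, 0, 0, 0.24, 0, 0, 0.02, 0, 0, 0, 0.24, 0, 0, 0.02, 0, 0, 0, 0.24, 0, 0, 0.02, 0, 0, 0, 0.24])

```text
clock: 37.52
tcp_pos: [0.6393, 0.0003, 0.1045]
tcp_rot: [-0.0, -0.135, 0.991, -0.0]
wrist_force: [-0.1, 0.5, -0.1]
gripper_width: 0.623
grasp_force: 0.0
```

Emit:
play_rows(increments=[0, 0, 0, 0, 0, 0, 0.24, 0, 0, 0.1, 0, 0, 0, 0.24, 0, 0, 0.3, 0, 0, 0, 0.24, 0, 0, 0.6, 0, 0, 0, 0.24, 0, 0, 0.98, 0, 0, 0, 0.24])

```text
clock: 37.93
tcp_pos: [0.638, 0.0003, 0.2025]
tcp_rot: [-0.002, -0.135, 0.991, -0.0]
wrist_force: [0.6, -0.2, -0.4]
gripper_width: 0.623
grasp_force: 0.0
```

Emit:
play_rows(increments=[-0.06, -0.17, 0, 0, 0, 0, 0.24, -0.12, -0.34, 0, 0, 0, 0, 0.24, -0.18, -0.51, 0, 0, 0, 0, 0.24, -0.24, -0.68, 0, 0, 0, 0, 0.24, -0.3, -0.86, 0, 0, 0, 0, 0.24])

```text
clock: 38.35
tcp_pos: [0.6091, -0.0863, 0.2036]
tcp_rot: [0.0, -0.135, 0.991, 0.0]
wrist_force: [0.8, -0.7, -0.7]
gripper_width: 0.616
grasp_force: 0.0
```

Emit:
play_rows(increments=[-0.06, -0.17, 0, 0, 0, 0, 1, -0.12, -0.34, 0, 0, 0, 0, 1, -0.18, -0.51, 0, 0, 0, 0, 1, -0.24, -0.68, 0, 0, 0, 0, 1, -0.3, -0.86, 0, 0, 0, 0, 1])

```text
clock: 38.77
tcp_pos: [0.579, -0.1724, 0.2035]
tcp_rot: [0.0, -0.135, 0.991, 0.0]
wrist_force: [0.4, -0.2, -0.3]
gripper_width: 0.927
grasp_force: 0.0
```

Emit:
play_rows(increments=[-0.06, -0.17, 0, 0, 0, 0, 1, -0.12, -0.34, 0, 0, 0, 0, 1, -0.18, -0.51, 0, 0, 0, 0, 1, -0.24, -0.68, 0, 0, 0, 0, 1, -0.3, -0.86, 0, 0, 0, 0, 1])

```text
clock: 39.18
tcp_pos: [0.549, -0.2584, 0.2035]
tcp_rot: [0.0, -0.135, 0.991, 0.0]
wrist_force: [-0.1, -0.3, -0.2]
gripper_width: 0.999
grasp_force: 0.0
```

Emit:
play_rows(increments=[-0.06, -0.17, 0, 0, 0, 0, 1, -0.12, -0.34, 0, 0, 0, 0, 1, -0.18, -0.51, 0, 0, 0, 0, 1, -0.24, -0.68, 0, 0, 0, 0, 1, -0.3, -0.86, 0, 0, 0, 0, 1])

```text
clock: 39.6
tcp_pos: [0.519, -0.3444, 0.2035]
tcp_rot: [0.0, -0.135, 0.991, -0.0]
wrist_force: [0.6, -0.2, -0.2]
gripper_width: 0.999
grasp_force: 0.0
```

```bash
sed -i "s/s3=(.5205,-.337)/t3=(.64,0)/" tops.py;python3 tops.py; python3 -c "
from h import *
A=cloud(get('side'))
m=(np.linalg.norm(A[...,:2]-(.49,-.43),axis=-1)<.07)&(abs(A[...,2]-.062)<.006);a=A[m];print(len(a),cv2.minEnclosingCircle(a[:,:2].astype(np.float32)) if len(a) else 0)"
```

```text
39.6 [ 0.519  -0.3444  0.2035] F [ 0.6 -0.2 -0.2] M [ 0.04  0.01 -0.01] g 0.999 0.0
c2 187 [0.5851 0.2658] 0.0703
s1 204 [6.926e-01 2.000e-04] 0.0703
t3 223 [6.488e-01 4.000e-04] 0.0703
126 ((0.4895906448364258, -0.4279969334602356), 0.027165627107024193)
```

Emit:
play_rows(increments=[-0.06, -0.17, 0, 0, 0, 0, 1, -0.12, -0.34, 0, 0, 0, 0, 1, -0.18, -0.51, 0, 0, 0, 0, 1, -0.24, -0.68, 0, 0, 0, 0, 1, -0.3, -0.86, 0, 0, 0, 0, 1])

```text
clock: 40.12
tcp_pos: [0.4896, -0.4296, 0.2032]
tcp_rot: [0.0, -0.136, 0.991, 0.0]
wrist_force: [0.1, 0.1, -0.3]
gripper_width: 0.999
grasp_force: 0.0
```

Emit:
play_rows(increments=[0, 0, 0, 0, 0, 0, 1, 0, 0, 0, 0, 0, 0, 1, 0, 0, -0.1, 0, 0, 0, 1, 0, 0, -0.2, 0, 0, 0, 1, 0, 0, -0.3, 0, 0, 0, 1])

```text
clock: 40.53
tcp_pos: [0.49, -0.4282, 0.1715]
tcp_rot: [0.0, -0.136, 0.991, 0.001]
wrist_force: [-0.2, -0.5, -1.1]
gripper_width: 0.999
grasp_force: 0.0
```

Emit:
play_rows(increments=[0, 0, -0.15, 0, 0, 0, 1, 0, 0, -0.3, 0, 0, 0, 1, 0, 0, -0.5, 0, 0, 0, 1, 0, 0, -0.65, 0, 0, 0, 1, 0, 0, -0.73, 0, 0, 0, 1])

```text
clock: 40.95
tcp_pos: [0.4887, -0.4278, 0.0966]
tcp_rot: [-0.001, -0.136, 0.991, 0.002]
wrist_force: [-2.1, 0.4, 0.3]
gripper_width: 0.996
grasp_force: 0.0
```

Emit:
play_rows(increments=[0, 0, 0, 0, 0, 0, 0, 0, 0, 0, 0, 0, 0, -0.5, 0, 0, 0, 0, 0, 0, -1, 0, 0, 0, 0, 0, 0, -1, 0, 0, 0, 0, 0, 0, -1], newtons=40)

```text
clock: 41.37
tcp_pos: [0.4898, -0.43, 0.1007]
tcp_rot: [0.001, -0.135, 0.991, -0.001]
wrist_force: [1.3, -0.5, 1.0]
gripper_width: 0.691
grasp_force: 0.0
```

Emit:
play_rows(increments=[0, 0, 0, 0, 0, 0, -1, 0, 0, 0, 0, 0, 0, -1, 0, 0, 0, 0, 0, 0, -1, 0, 0, 0, 0, 0, 0, -1, 0, 0, 0, 0, 0, 0, -1])

```text
clock: 41.78
tcp_pos: [0.4897, -0.4302, 0.1004]
tcp_rot: [0.0, -0.135, 0.991, -0.0]
wrist_force: [1.1, -0.1, 5.6]
gripper_width: 0.543
grasp_force: 40.0
```

Emit:
play_rows(increments=[0, 0, 0.1, 0, 0, 0, -1, 0, 0, 0.25, 0, 0, 0, -1, 0, 0, 0.45, 0, 0, 0, -1, 0, 0, 0.65, 0, 0, 0, -1, 0, 0, 0.8, 0, 0, 0, -1])

```text
clock: 42.2
tcp_pos: [0.4891, -0.4296, 0.1813]
tcp_rot: [-0.0, -0.135, 0.991, 0.0]
wrist_force: [-0.0, -0.7, -1.8]
gripper_width: 0.543
grasp_force: 40.0
```

Emit:
play_rows(increments=[0, 0, 0, 0, 0, 0, -1, 0, 0, 0, 0, 0, 0, -1, 0, 0, 0, 0, 0, 0, -1, 0, 0, 0, 0, 0, 0, -1, 0, 0, 0, 0, 0, 0, -1])

```text
clock: 42.62
tcp_pos: [0.4889, -0.4292, 0.1784]
tcp_rot: [-0.001, -0.135, 0.991, 0.001]
wrist_force: [0.1, -0.3, -1.4]
gripper_width: 0.544
grasp_force: 40.0
```

Emit:
play_rows(increments=[-0.01, 0.16, 0.1, 0, 0, 0, -1, -0.03, 0.32, 0.2, 0, 0, 0, -1, -0.04, 0.48, 0.3, 0, 0, 0, -1, -0.06, 0.64, 0.3, 0, 0, 0, -1, -0.075, 0.84, 0.3, 0, 0, 0, -1])

```text
clock: 43.03
tcp_pos: [0.4815, -0.3458, 0.2097]
tcp_rot: [-0.0, -0.135, 0.991, -0.0]
wrist_force: [0.6, -1.0, -1.4]
gripper_width: 0.539
grasp_force: 40.0
```

Emit:
play_rows(increments=[-0.01, 0.16, 0, 0, 0, 0, -1, -0.03, 0.32, 0, 0, 0, 0, -1, -0.04, 0.48, 0, 0, 0, 0, -1, -0.06, 0.64, 0, 0, 0, 0, -1, -0.075, 0.84, 0, 0, 0, 0, -1])

```text
clock: 43.45
tcp_pos: [0.4738, -0.2616, 0.2092]
tcp_rot: [-0.0, -0.135, 0.991, -0.0]
wrist_force: [0.3, -0.1, -1.1]
gripper_width: 0.541
grasp_force: 40.0
```

Emit:
play_rows(increments=[-0.01, 0.16, 0, 0, 0, 0, -1, -0.03, 0.32, 0, 0, 0, 0, -1, -0.04, 0.48, 0, 0, 0, 0, -1, -0.06, 0.64, 0, 0, 0, 0, -1, -0.075, 0.85, 0, 0, 0, 0, -1])

```text
clock: 43.87
tcp_pos: [0.4663, -0.1767, 0.2093]
tcp_rot: [-0.0, -0.134, 0.991, -0.0]
wrist_force: [0.6, -0.4, -1.6]
gripper_width: 0.545
grasp_force: 40.0
```

Emit:
play_rows(increments=[-0.01, 0.16, 0, 0, 0, 0, -1, -0.03, 0.32, 0, 0, 0, 0, -1, -0.04, 0.48, 0, 0, 0, 0, -1, -0.06, 0.64, 0, 0, 0, 0, -1, -0.075, 0.85, 0, 0, 0, 0, -1])

```text
clock: 44.28
tcp_pos: [0.4588, -0.0918, 0.2093]
tcp_rot: [-0.0, -0.134, 0.991, -0.0]
wrist_force: [0.3, -0.2, -1.6]
gripper_width: 0.542
grasp_force: 40.0
```

Emit:
play_rows(increments=[-0.01, 0.16, 0, 0, 0, 0, -1, -0.03, 0.32, 0, 0, 0, 0, -1, -0.04, 0.48, 0, 0, 0, 0, -1, -0.06, 0.64, 0, 0, 0, 0, -1, -0.075, 0.85, 0, 0, 0, 0, -1])

```text
clock: 44.7
tcp_pos: [0.4514, -0.0068, 0.2093]
tcp_rot: [-0.0, -0.134, 0.991, -0.0]
wrist_force: [0.1, -0.4, -2.0]
gripper_width: 0.539
grasp_force: 40.0
```

Emit:
play_rows(increments=[0, 0, 0, 0, 0, 0, -1, 0, 0, -0.1, 0, 0, 0, -1, 0, 0, -0.2, 0, 0, 0, -1, 0, 0, -0.3, 0, 0, 0, -1, 0, 0, -0.38, 0, 0, 0, -1])

```text
clock: 45.12
tcp_pos: [0.4515, -0.007, 0.1708]
tcp_rot: [-0.0, -0.135, 0.991, -0.0]
wrist_force: [-0.4, 1.0, -1.9]
gripper_width: 0.542
grasp_force: 40.0
```

Emit:
play_rows(increments=[0, 0, 0, 0, 0, 0, -1, 0, 0, 0, 0, 0, 0, -1, 0, 0, 0, 0, 0, 0, -1, 0, 0, 0, 0, 0, 0, -1, 0, 0, 0, 0, 0, 0, -1])

```text
clock: 45.53
tcp_pos: [0.4521, -0.0067, 0.1722]
tcp_rot: [0.0, -0.135, 0.991, 0.0]
wrist_force: [-0.3, 0.2, -1.6]
gripper_width: 0.541
grasp_force: 40.0
```

```bash
python3 gchk.py; python3 tops.py
```

```text
45.53 [ 0.4521 -0.0067  0.1722] F [-0.3  0.2 -1.6] M [ 0.1   0.04 -0.  ] g 0.541 40.0
131 [ 0.45416273 -0.00645886]
45.58 [ 0.4521 -0.0067  0.1721] F [-0.2 -0.1 -1.6] M [0.02 0.02 0.01] g 0.542 40.0
c2 190 [0.5848 0.2662] 0.0703
s1 204 [ 6.928e-01 -2.000e-04] 0.0704
t3 225 [0.6487 0.0016] 0.0702
```

Emit:
play_rows(increments=[-0.006, 0, 0, 0, 0, 0, -1, -0.006, 0, -0.05, 0, 0, 0, -1, -0.006, 0, -0.08, 0, 0, 0, -1, -0.006, 0, -0.11, 0, 0, 0, -1, -0.006, 0, -0.125, 0, 0, 0, -1])

```text
clock: 46.05
tcp_pos: [0.451, -0.0068, 0.1587]
tcp_rot: [-0.0, -0.135, 0.991, -0.0]
wrist_force: [0.2, -0.8, 0.3]
gripper_width: 0.54
grasp_force: 40.0
```

Emit:
play_rows(increments=[0, 0, -0.01, 0, 0, 0, -1, 0, 0, -0.02, 0, 0, 0, -1, 0, 0, -0.03, 0, 0, 0, -1, 0, 0, -0.04, 0, 0, 0, -1, 0, 0, -0.04, 0, 0, 0, -1])

```text
clock: 46.47
tcp_pos: [0.4522, -0.0071, 0.1566]
tcp_rot: [0.001, -0.135, 0.991, -0.0]
wrist_force: [-4.0, -2.4, 19.9]
gripper_width: 0.544
grasp_force: 40.0
```

Emit:
play_rows(increments=[0, 0, -0.01, 0, 0, 0, -1, 0, 0, -0.02, 0, 0, 0, -1, 0, 0, -0.02, 0, 0, 0, -1, 0, 0, -0.02, 0, 0, 0, -1, 0, 0, -0.02, 0, 0, 0, -1])

```text
clock: 46.88
tcp_pos: [0.4534, -0.0068, 0.1558]
tcp_rot: [0.003, -0.135, 0.991, 0.0]
wrist_force: [-5.2, -0.4, 34.7]
gripper_width: 0.538
grasp_force: 40.0
```

This one is tight too, so it goes to the tray at x=0.578.

Emit:
play_rows(increments=[0, 0, 0.05, 0, 0, 0, -1, 0, 0, 0.15, 0, 0, 0, -1, 0, 0, 0.25, 0, 0, 0, -1, 0, 0, 0.3, 0, 0, 0, -1, 0, 0.07, 0.35, 0, 0, 0, -1])

```text
clock: 47.3
tcp_pos: [0.4512, -0.0005, 0.1886]
tcp_rot: [0.0, -0.134, 0.991, -0.0]
wrist_force: [-0.6, -0.2, -1.4]
gripper_width: 0.541
grasp_force: 40.0
```

Emit:
play_rows(increments=[0.12, 0, 0, 0, 0, 0, -1, 0.24, 0, 0, 0, 0, 0, -1, 0.36, 0, 0, 0, 0, 0, -1, 0.48, 0, 0, 0, 0, 0, -1, 0.63, 0, 0, 0, 0, 0, -1])

```text
clock: 47.72
tcp_pos: [0.5141, 0.0011, 0.1878]
tcp_rot: [-0.001, -0.135, 0.991, 0.0]
wrist_force: [-0.7, 0.6, -1.8]
gripper_width: 0.539
grasp_force: 40.0
```

Emit:
play_rows(increments=[0.12, 0, 0, 0, 0, 0, -1, 0.24, 0, 0, 0, 0, 0, -1, 0.36, 0, 0, 0, 0, 0, -1, 0.48, 0, 0, 0, 0, 0, -1, 0.63, 0, 0, 0, 0, 0, -1])

```text
clock: 48.13
tcp_pos: [0.5771, 0.0012, 0.1876]
tcp_rot: [-0.001, -0.135, 0.991, 0.0]
wrist_force: [-0.1, 0.0, -3.0]
gripper_width: 0.539
grasp_force: 40.0
```

Emit:
play_rows(increments=[0, 0, 0, 0, 0, 0, -1, 0, 0, -0.2, 0, 0, 0, -1, 0, 0, -0.4, 0, 0, 0, -1, 0, 0, -0.6, 0, 0, 0, -1, 0, 0, -0.79, 0, 0, 0, -1])

```text
clock: 48.55
tcp_pos: [0.5763, 0.001, 0.108]
tcp_rot: [-0.001, -0.135, 0.991, 0.0]
wrist_force: [-0.2, 0.3, -1.9]
gripper_width: 0.54
grasp_force: 40.0
```

Emit:
play_rows(increments=[0, 0, 0, 0, 0, 0, -1, 0, 0, -0.01, 0, 0, 0, -1, 0, 0, -0.02, 0, 0, 0, -1, 0, 0, -0.03, 0, 0, 0, -1, 0, 0, -0.04, 0, 0, 0, -1])

```text
clock: 48.97
tcp_pos: [0.5775, 0.0005, 0.106]
tcp_rot: [0.001, -0.135, 0.991, 0.0]
wrist_force: [-0.2, -0.5, -1.9]
gripper_width: 0.543
grasp_force: 40.0
```

Emit:
play_rows(increments=[0, 0, -0.01, 0, 0, 0, -1, 0, 0, -0.02, 0, 0, 0, -1, 0, 0, -0.02, 0, 0, 0, -1, 0, 0, -0.02, 0, 0, 0, -1, 0, 0, -0.02, 0, 0, 0, -1])

```text
clock: 49.38
tcp_pos: [0.5775, 0.0004, 0.105]
tcp_rot: [0.001, -0.135, 0.991, 0.0]
wrist_force: [-4.8, 0.6, 17.0]
gripper_width: 0.541
grasp_force: 40.0
```

Emit:
play_rows(increments=[0, 0, 0.02, 0, 0, 0, -1, 0, 0, 0.02, 0, 0, 0, 0.24, 0, 0, 0.02, 0, 0, 0, 0.24, 0, 0, 0.02, 0, 0, 0, 0.24, 0, 0, 0.02, 0, 0, 0, 0.24])

```text
clock: 49.8
tcp_pos: [0.5773, 0.0003, 0.1052]
tcp_rot: [0.0, -0.135, 0.991, -0.0]
wrist_force: [0.2, -0.8, 0.5]
gripper_width: 0.617
grasp_force: 0.0
```

Emit:
play_rows(increments=[0, 0, 0, 0, 0, 0, 0.24, 0, 0, 0.1, 0, 0, 0, 0.24, 0, 0, 0.3, 0, 0, 0, 0.24, 0, 0, 0.6, 0, 0, 0, 0.24, 0, 0, 1, 0, 0, 0, 0.24])

```text
clock: 50.22
tcp_pos: [0.5758, 0.0002, 0.2049]
tcp_rot: [-0.002, -0.135, 0.991, -0.0]
wrist_force: [0.7, 0.7, -0.2]
gripper_width: 0.616
grasp_force: 0.0
```

Emit:
play_rows(increments=[0, 0, 0.2, 0, 0, 0, 0.24, 0, 0, 0.4, 0, 0, 0, 0.24, 0, 0, 0.6, 0, 0, 0, 0.24, 0, 0, 0.8, 0, 0, 0, 0.24, 0, 0, 1, 0, 0, 0, 0.24])

```text
clock: 50.63
tcp_pos: [0.5769, 0.0002, 0.3071]
tcp_rot: [0.0, -0.135, 0.991, 0.0]
wrist_force: [0.1, -0.5, 0.4]
gripper_width: 0.621
grasp_force: 0.0
```

Emit:
play_rows(increments=[0.06, 0.17, 0.1, 0, 0, 0, 0, 0.12, 0.34, 0.2, 0, 0, 0, 0, 0.17, 0.51, 0.35, 0, 0, 0, -1, 0.23, 0.68, 0.35, 0, 0, 0, -1, 0.29, 0.85, 0.35, 0, 0, 0, -1])

```text
clock: 51.05
tcp_pos: [0.6066, 0.0859, 0.3422]
tcp_rot: [0.001, -0.135, 0.991, 0.0]
wrist_force: [-0.1, -1.4, -1.0]
gripper_width: 0.329
grasp_force: 0.0
```

```bash
python3 - <<'E'
import st
from h import *
f=get('side');cv2.imwrite('pics/mid.png',f['color']);A=cloud(f)
f2=get('top');cv2.imwrite('pics/midt.png',cv2.resize(f2['color'][110:310,60:480],None,fx=1.9,fy=1.9));B=cloud(f2)
for c in((.702,0),(.64,0),(.577,0),(.585,.266)):
    for a in(A,B):
        m=(np.linalg.norm(a[...,:2]-c,axis=-1)<.03)&(abs(a[...,2]-.07)<.006);p=a[m]
        print(c,len(p),np.round(p.mean(0),4) if len(p) else 0)
E
```

```text
51.05 [0.6066 0.0859 0.3422] F [-0.1 -1.4 -1. ] M [0.04 0.06 0.02] g 0.329 0.0
(0.702, 0) 196 [0.7032 0.0026 0.0684]
(0.702, 0) 198 [ 7.013e-01 -2.000e-04  7.040e-02]
(0.64, 0) 207 [0.6376 0.0032 0.0686]
(0.64, 0) 193 [ 6.366e-01 -5.000e-04  7.040e-02]
(0.577, 0) 221 [0.5779 0.0037 0.0688]
(0.577, 0) 196 [5.773e-01 5.000e-04 7.030e-02]
(0.585, 0.266) 330 [0.5846 0.2681 0.0681]
(0.585, 0.266) 0 0
```

View pics/mid.png

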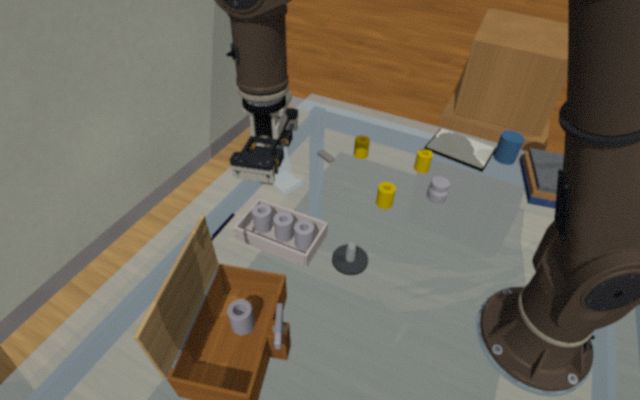

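View pics/midt.png

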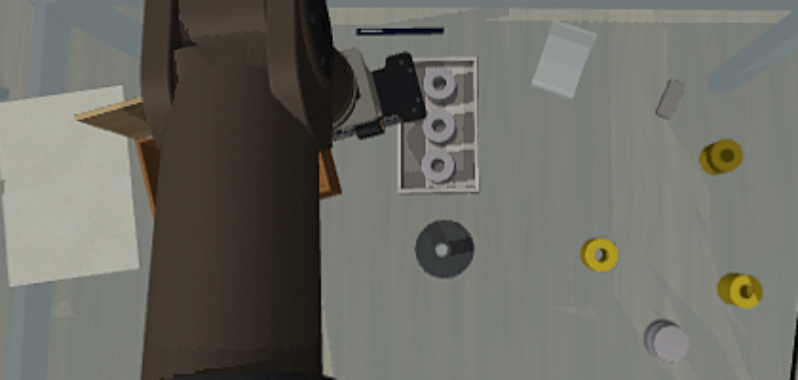

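The pictures show three sleeves standing in the tray (side view about (263,217), (284,226) and (304,234)) and one in the case (240,317). No bare sleeve is left in the row and the bystanders are untouched. Next I go behind the lid with the fingers closed.

Emit:
play_rows(increments=[0.06, 0.17, 0, 0, 0, 0, -1, 0.12, 0.34, 0, 0, 0, 0, -1, 0.17, 0.51, 0, 0, 0, 0, -1, 0.23, 0.68, 0, 0, 0, 0, -1, 0.29, 0.85, 0, 0, 0, 0, -1], newtons=10)

```text
clock: 51.57
tcp_pos: [0.6355, 0.1724, 0.3402]
tcp_rot: [-0.0, -0.135, 0.991, 0.0]
wrist_force: [-0.1, -0.1, 0.4]
gripper_width: 0.003
grasp_force: 0.0
```

Emit:
play_rows(increments=[0.06, 0.17, 0, 0, 0, 0, -1, 0.12, 0.34, 0, 0, 0, 0, -1, 0.17, 0.51, 0, 0, 0, 0, -1, 0.23, 0.68, 0, 0, 0, 0, -1, 0.29, 0.85, 0, 0, 0, 0, -1])

```text
clock: 51.98
tcp_pos: [0.6643, 0.2576, 0.34]
tcp_rot: [-0.0, -0.135, 0.991, 0.0]
wrist_force: [-0.1, -0.3, 0.0]
gripper_width: 0.004
grasp_force: 0.0
```

Emit:
play_rows(increments=[0.06, 0.17, 0, 0, 0, 0, -1, 0.12, 0.34, 0, 0, 0, 0, -1, 0.17, 0.51, 0, 0, 0, 0, -1, 0.23, 0.68, 0, 0, 0, 0, -1, 0.29, 0.85, 0, 0, 0, 0, -1])

```text
clock: 52.4
tcp_pos: [0.6931, 0.3426, 0.3399]
tcp_rot: [-0.0, -0.135, 0.991, 0.0]
wrist_force: [-0.1, 0.8, 0.3]
gripper_width: 0.005
grasp_force: 0.0
```

Emit:
play_rows(increments=[0, 0, 0, 0, 0, 0, -1, 0, 0, -0.15, 0, 0, 0, -1, 0, 0, -0.35, 0, 0, 0, -1, 0, 0, -0.55, 0, 0, 0, -1, 0, 0, -0.65, 0, 0, 0, -1])

```text
clock: 52.82
tcp_pos: [0.6922, 0.3404, 0.2723]
tcp_rot: [-0.002, -0.135, 0.991, -0.001]
wrist_force: [-0.8, -1.2, -0.2]
gripper_width: 0.002
grasp_force: 0.0
```

Emit:
play_rows(increments=[0, 0, 0, 0, 0, 0, -1, 0, 0, 0, 0, 0, 0, -1, 0, 0, 0, 0, 0, 0, -1, 0, 0, 0, 0, 0, 0, -1, 0, 0, 0, 0, 0, 0, -1])

```text
clock: 53.23
tcp_pos: [0.6937, 0.3404, 0.2767]
tcp_rot: [0.001, -0.135, 0.991, 0.0]
wrist_force: [0.2, 0.3, -0.5]
gripper_width: 0.005
grasp_force: 0.0
```

Emit:
play_rows(increments=[-0.06, -0.02, 0, 0, 0, 0, -1, -0.12, -0.04, 0, 0, 0, 0, -1, -0.18, -0.05, 0, 0, 0, 0, -1, -0.24, -0.07, 0, 0, 0, 0, -1, -0.3, -0.09, 0, 0, 0, 0, -1])

```text
clock: 53.65
tcp_pos: [0.6627, 0.3315, 0.2757]
tcp_rot: [0.001, -0.135, 0.991, 0.0]
wrist_force: [1.4, 2.5, 0.6]
gripper_width: 0.006
grasp_force: 1.1
```

Emit:
play_rows(increments=[-0.06, -0.02, 0, 0, 0, 0, -1, -0.12, -0.04, 0, 0, 0, 0, -1, -0.18, -0.05, 0, 0, 0, 0, -1, -0.24, -0.07, -0.01, 0, 0, 0, -1, -0.31, -0.09, -0.02, 0, 0, 0, -1])

```text
clock: 54.07
tcp_pos: [0.6318, 0.3221, 0.2732]
tcp_rot: [0.0, -0.135, 0.991, 0.0]
wrist_force: [1.7, 0.7, -0.9]
gripper_width: -0.002
grasp_force: 0.9
```

Emit:
play_rows(increments=[-0.06, -0.02, -0.02, 0, 0, 0, -1, -0.12, -0.04, -0.04, 0, 0, 0, -1, -0.18, -0.05, -0.06, 0, 0, 0, -1, -0.24, -0.07, -0.08, 0, 0, 0, -1, -0.3, -0.09, -0.11, 0, 0, 0, -1])

```text
clock: 54.48
tcp_pos: [0.6018, 0.313, 0.262]
tcp_rot: [0.0, -0.135, 0.991, 0.0]
wrist_force: [2.4, 1.7, 0.5]
gripper_width: 0.003
grasp_force: 0.8
```

```bash
cat > lid.py <<'E'
import st
from h import *
ex=np.array([.959,.282]);ey=np.array([-.282,.959])
for n in('side','top'):
    A=cloud(get(n,n+'_lid.png'));d=A[...,:2]-(.574,.304);x=d@ex;y=d@ey;z=A[...,2]
    m=(abs(y)<.128)&(abs(y)>.1)&(x<.07)&(x>-.1)&(z>.076)&(z<.26)
    p=np.c_[x[m],z[m]];print(n,len(p))
    for lo in np.arange(-.1,.07,.02):
        k=(p[:,0]>lo)&(p[:,0]<lo+.02)
        if k.sum()>5:print('  x',round(lo+.01,2),'zmed',np.median(p[k,1]).round(4),k.sum())
E
python3 lid.py
```

```text
54.48 [0.6018 0.313  0.262 ] F [2.4 1.7 0.5] M [ 0.34 -0.36 -0.05] g 0.003 0.8
side 840
  x -0.07 zmed 0.0843 134
  x -0.05 zmed 0.0848 55
  x -0.03 zmed 0.084 58
  x -0.01 zmed 0.0861 91
  x 0.01 zmed 0.2131 237
  x 0.03 zmed 0.1698 140
  x 0.05 zmed 0.136 94
  x 0.07 zmed 0.1173 31
top 457
  x -0.07 zmed 0.0864 62
  x -0.05 zmed 0.0851 28
  x -0.03 zmed 0.0857 27
  x -0.01 zmed 0.2155 73
  x 0.01 zmed 0.2053 115
  x 0.03 zmed 0.171 74
  x 0.05 zmed 0.1433 52
  x 0.07 zmed 0.1184 26
```

Lid is following as planned, at about 60°. Continuing along the arc.

Emit:
play_rows(increments=[-0.05, -0.02, -0.03, 0, 0, 0, -1, -0.1, -0.03, -0.06, 0, 0, 0, -1, -0.16, -0.05, -0.1, 0, 0, 0, -1, -0.21, -0.06, -0.14, 0, 0, 0, -1, -0.26, -0.08, -0.18, 0, 0, 0, -1])

```text
clock: 55.0
tcp_pos: [0.5757, 0.3051, 0.2437]
tcp_rot: [-0.0, -0.135, 0.991, -0.0]
wrist_force: [1.5, 1.0, 0.8]
gripper_width: 0.008
grasp_force: 0.7
```

Emit:
play_rows(increments=[-0.04, -0.01, -0.05, 0, 0, 0, -1, -0.08, -0.02, -0.1, 0, 0, 0, -1, -0.12, -0.04, -0.15, 0, 0, 0, -1, -0.16, -0.05, -0.2, 0, 0, 0, -1, -0.2, -0.06, -0.245, 0, 0, 0, -1])

```text
clock: 55.42
tcp_pos: [0.5559, 0.2992, 0.2191]
tcp_rot: [0.0, -0.135, 0.991, -0.0]
wrist_force: [1.9, -1.2, 1.5]
gripper_width: 0.007
grasp_force: 0.6
```

Emit:
play_rows(increments=[-0.03, -0.01, -0.06, 0, 0, 0, -1, -0.06, -0.02, -0.12, 0, 0, 0, -1, -0.09, -0.02, -0.18, 0, 0, 0, -1, -0.12, -0.03, -0.24, 0, 0, 0, -1, -0.14, -0.04, -0.29, 0, 0, 0, -1])

```text
clock: 55.83
tcp_pos: [0.5418, 0.2953, 0.1899]
tcp_rot: [-0.0, -0.135, 0.991, -0.0]
wrist_force: [1.6, 0.9, 0.5]
gripper_width: 0.004
grasp_force: 0.6
```

Emit:
play_rows(increments=[-0.01, 0, -0.05, 0, 0, 0, -1, -0.02, -0.01, -0.1, 0, 0, 0, -1, -0.04, -0.01, -0.15, 0, 0, 0, -1, -0.05, -0.02, -0.2, 0, 0, 0, -1, -0.06, -0.02, -0.25, 0, 0, 0, -1])

```text
clock: 56.25
tcp_pos: [0.5363, 0.2932, 0.1653]
tcp_rot: [0.0, -0.135, 0.991, 0.0]
wrist_force: [0.1, -0.1, 0.1]
gripper_width: 0.003
grasp_force: 0.6
```

Emit:
play_rows(increments=[0, 0, -0.02, 0, 0, 0, -1, 0, 0, -0.04, 0, 0, 0, -1, 0, 0, -0.06, 0, 0, 0, -1, 0, 0, -0.07, 0, 0, 0, -1, 0, 0, -0.07, 0, 0, 0, -1])

```text
clock: 56.67
tcp_pos: [0.536, 0.2931, 0.1597]
tcp_rot: [-0.0, -0.135, 0.991, 0.0]
wrist_force: [-5.9, -1.9, 13.0]
gripper_width: 0.006
grasp_force: 5.9
```

```bash
python3 lid.py
```

```text
56.67 [0.536  0.2931 0.1597] F [-5.9 -1.9 13. ] M [-0.5   1.06 -0.04] g 0.006 5.9
side 1488
  x -0.07 zmed 0.092 266
  x -0.05 zmed 0.0924 228
  x -0.03 zmed 0.0926 193
  x -0.01 zmed 0.0925 182
  x 0.01 zmed 0.0926 180
  x 0.03 zmed 0.0925 179
  x 0.05 zmed 0.0925 176
  x 0.07 zmed 0.0924 84
top 582
  x -0.07 zmed 0.0937 114
  x -0.05 zmed 0.0947 77
  x -0.03 zmed 0.0946 70
  x -0.01 zmed 0.0942 74
  x 0.01 zmed 0.095 73
  x 0.03 zmed 0.0945 71
  x 0.05 zmed 0.0946 69
  x 0.07 zmed 0.0953 34
```

Lid is closed flat, with its outer face at 0.094. Now lifting and measuring the turnbutton.

Emit:
play_rows(increments=[0, 0, 0.15, 0, 0, 0, -1, 0, 0, 0.35, 0, 0, 0, -1, 0, 0, 0.55, 0, 0, 0, -1, 0, 0, 0.75, 0, 0, 0, -1, 0, 0, 0.9, 0, 0, 0, -1])

```text
clock: 57.18
tcp_pos: [0.5366, 0.2933, 0.2504]
tcp_rot: [0.001, -0.135, 0.991, 0.0]
wrist_force: [0.3, -0.1, 0.8]
gripper_width: 0.006
grasp_force: 0.0
```

Emit:
play_rows(increments=[0.1, -0.2, 0, 0, 0, -0.1, -1, 0.2, -0.4, 0, 0, 0, -0.2, -1, 0.3, -0.6, 0, 0, 0, -0.3, -1, 0.4, -0.8, 0, 0, 0, -0.4, -1, 0.5, -1, 0, 0, 0, -0.5, -0.13])

```text
clock: 57.6
tcp_pos: [0.5866, 0.1923, 0.2488]
tcp_rot: [0.0, 0.129, 0.992, 0.0]
wrist_force: [-0.3, 0.8, 0.3]
gripper_width: 0.04
grasp_force: 0.0
```

```bash
python3 - <<'E'
import st
from h import *
print(bot.get_state()['joint_pos'].round(2))
for n in('side','top'):
    A=cloud(get(n)).reshape(-1,3)
    m=(A[:,2]>.112)&(A[:,2]<.128)&(np.linalg.norm(A[:,:2]-(.483,.277),axis=1)<.055);a=A[m]
    if len(a):print(n,len(a),cv2.minAreaRect(a[:,:2].astype(np.float32)),a.mean(0).round(4))
E
python3 lid.py
```

```text
57.6 [0.5866 0.1923 0.2488] F [-0.3  0.8  0.3] M [ 0.07  0.02 -0.01] g 0.04 0.0
[-0.66  0.47  0.37  1.67 -0.19  1.04  1.09]
side 272 ((0.4828261733055115, 0.27805960178375244), (0.012775029055774212, 0.08319244533777237), 28.7418212890625) [0.4816 0.2797 0.1182]
top 136 ((0.48350098729133606, 0.27325937151908875), (0.012523859739303589, 0.07519097626209259), 27.906543731689453) [0.4837 0.2717 0.1196]
57.7 [0.588  0.1886 0.249 ] F [ 0.5 -1.   1. ] M [-0.02 -0.03 -0.02] g 0.116 0.0
side 2310
  x -0.07 zmed 0.0923 292
  x -0.05 zmed 0.0926 315
  x -0.03 zmed 0.0935 458
  x -0.01 zmed 0.0927 287
  x 0.01 zmed 0.0925 279
  x 0.03 zmed 0.0925 274
  x 0.05 zmed 0.0924 264
  x 0.07 zmed 0.0923 141
top 142
  x -0.07 zmed 0.0946 54
  x -0.05 zmed 0.0947 13
  x 0.03 zmed 0.0958 6
  x 0.05 zmed 0.0954 34
  x 0.07 zmed 0.0946 35
```

Emit:
play_rows(increments=[-0.1, 0.08, 0, 0, 0, -0.08, -0.13, -0.2, 0.16, 0, 0, 0, -0.16, -0.13, -0.3, 0.24, 0, 0, 0, -0.24, -0.13, -0.4, 0.33, 0, 0, 0, -0.32, -0.13, -0.52, 0.42, 0, 0, 0, -0.39, -0.13])

```text
clock: 58.22
tcp_pos: [0.5332, 0.2371, 0.2486]
tcp_rot: [-0.0, 0.325, 0.946, 0.0]
wrist_force: [-0.0, 0.5, -0.2]
gripper_width: 0.433
grasp_force: 0.0
```

Emit:
play_rows(increments=[-0.1, 0.08, 0, 0, 0, -0.08, -0.13, -0.2, 0.16, 0, 0, 0, -0.16, -0.13, -0.3, 0.24, 0, 0, 0, -0.24, -0.13, -0.4, 0.33, 0, 0, 0, -0.32, -0.13, -0.51, 0.42, 0, 0, 0, -0.39, -0.13])

```text
clock: 58.63
tcp_pos: [0.482, 0.279, 0.2486]
tcp_rot: [-0.0, 0.51, 0.86, 0.0]
wrist_force: [-0.3, -0.1, -0.2]
gripper_width: 0.435
grasp_force: 0.0
```

Emit:
play_rows(increments=[0, 0, 0, 0, 0, 0, -0.13, 0, 0, 0, 0, 0, 0, -0.13, 0, 0, 0, 0, 0, 0, -0.13, 0, 0, 0, 0, 0, 0, -0.13, 0, 0, 0, 0, 0, 0, -0.13])

```text
clock: 59.05
tcp_pos: [0.4838, 0.2766, 0.2488]
tcp_rot: [0.0, 0.51, 0.86, 0.0]
wrist_force: [-0.6, 0.5, -0.4]
gripper_width: 0.436
grasp_force: 0.0
```

```bash
python3 - <<'E'
import st
from h import *
s=bot.get_state();print(s['joint_pos'].round(2),s['tcp_rot'])
w=get('wrist','wb.png');A=cloud(w).reshape(-1,3)
m=(A[:,2]>.108)&(A[:,2]<.132)&(np.linalg.norm(A[:,:2]-(.483,.277),axis=1)<.055);a=A[m]
if len(a):print(len(a),cv2.minAreaRect(a[:,:2].astype(np.float32)),a.mean(0).round(4))
E
```

```text
59.05 [0.4838 0.2766 0.2488] F [-0.6  0.5 -0.4] M [-0.12 -0.03 -0.  ] g 0.436 0.0
[-1.03  0.4   0.57  1.83 -0.25  0.99  0.14] [1.82801907e-04 5.09594829e-01 8.60414478e-01 5.78579973e-05]
1941 ((0.48270103335380554, 0.27756038308143616), (0.011989704333245754, 0.08366941660642624), 27.30628204345703) [0.4813 0.2802 0.1187]
```

Wrist cloud puts the bar centre at (0.4827,0.2776), 84×12 mm with its top at about 0.119, all as expected. Descending to grip it.

Emit:
play_rows(increments=[-0.01, 0.01, -0.1, 0, 0, 0, -0.13, -0.01, 0.01, -0.3, 0, 0, 0, -0.13, -0.01, 0.01, -0.5, 0, 0, 0, -0.13, -0.01, 0.01, -0.65, 0, 0, 0, -0.13, -0.01, 0.01, -0.76, 0, 0, 0, -0.13])

```text
clock: 59.52
tcp_pos: [0.4816, 0.2777, 0.1706]
tcp_rot: [-0.0, 0.51, 0.86, -0.001]
wrist_force: [0.1, 0.5, 0.3]
gripper_width: 0.433
grasp_force: 0.0
```

Emit:
play_rows(increments=[0, 0, 0, 0, 0, 0, -0.13, 0, 0, -0.03, 0, 0, 0, -0.13, 0, 0, -0.03, 0, 0, 0, -1, 0, 0, -0.03, 0, 0, 0, -1, 0, 0, -0.03, 0, 0, 0, -1], newtons=25)

```text
clock: 59.93
tcp_pos: [0.4826, 0.2785, 0.1705]
tcp_rot: [0.0, 0.51, 0.86, 0.001]
wrist_force: [0.5, 1.0, -0.3]
gripper_width: 0.269
grasp_force: 0.0
```

Emit:
play_rows(increments=[0, 0, 0, 0, 0, 0, -1, 0, 0, 0, 0, 0, 0, -1, 0, 0, 0, 0, 0, 0, -1, 0, 0, 0, 0, 0, 0, -1, 0, 0, 0, 0, 0, 0, -1])

```text
clock: 60.35
tcp_pos: [0.4824, 0.2785, 0.1702]
tcp_rot: [0.0, 0.51, 0.86, 0.0]
wrist_force: [-1.0, 0.0, 5.9]
gripper_width: 0.126
grasp_force: 24.9
```

Emit:
play_rows(increments=[0, 0, 0, 0, 0, 0.08, -1, 0, 0, 0, 0, 0, 0.18, -1, 0, 0, 0, 0, 0, 0.28, -1, 0, 0, 0, 0, 0, 0.38, -1, 0, 0, 0, 0, 0, 0.48, -1])

```text
clock: 60.77
tcp_pos: [0.4819, 0.2779, 0.1702]
tcp_rot: [-0.0, 0.277, 0.961, -0.0]
wrist_force: [-3.9, -2.9, 9.4]
gripper_width: 0.129
grasp_force: 24.9
```

Emit:
play_rows(increments=[0, 0, 0, 0, 0, 0.1, -1, 0, 0, 0, 0, 0, 0.2, -1, 0, 0, 0, 0, 0, 0.3, -1, 0, 0, 0, 0, 0, 0.4, -1, 0, 0, 0, 0, 0, 0.5, -1])

```text
clock: 61.18
tcp_pos: [0.4816, 0.277, 0.1701]
tcp_rot: [-0.001, 0.019, 1.0, -0.001]
wrist_force: [-5.1, -5.3, 12.6]
gripper_width: 0.127
grasp_force: 24.9
```

Emit:
play_rows(increments=[0, 0, 0, 0, 0, 0.08, -1, 0, 0, 0, 0, 0, 0.16, -1, 0, 0, 0, 0, 0, 0.24, -1, 0, 0, 0, 0, 0, 0.3, -1, 0, 0, 0, 0, 0, 0.33, -1])

```text
clock: 61.6
tcp_pos: [0.4817, 0.2765, 0.1701]
tcp_rot: [-0.001, -0.152, 0.988, -0.001]
wrist_force: [-6.4, -7.2, 13.0]
gripper_width: 0.129
grasp_force: 24.9
```

```bash
python3 st.py
```

```text
61.6 [0.4817 0.2765 0.1701] F [-6.4 -7.2 13. ] M [-1.41  1.05 -0.2 ] g 0.129 24.9
```

Emit:
play_rows(increments=[0, 0, 0, 0, 0, 0.02, -1, 0, 0, 0, 0, 0, 0.04, -1, 0, 0, 0, 0, 0, 0.06, -1, 0, 0, 0, 0, 0, 0.07, -1, 0, 0, 0, 0, 0, 0.07, -1])

```text
clock: 62.02
tcp_pos: [0.4817, 0.2765, 0.1701]
tcp_rot: [-0.001, -0.186, 0.983, -0.001]
wrist_force: [-5.3, -6.3, 12.3]
gripper_width: 0.134
grasp_force: 26.7
```

```bash
python3 st.py; python3 -c "
from h import *
print(bot.get_state()['tcp_rot'])"
```

```text
62.02 [0.4817 0.2765 0.1701] F [-5.3 -6.3 12.3] M [-1.36  1.12 -0.62] g 0.134 26.7
[-1.12355076e-03 -1.85789626e-01  9.82588598e-01 -7.74668487e-04]
```

The moment rose and the pads began to skew, which means the stop is reached. Releasing and retreating.

Emit:
play_rows(increments=[0, 0, 0, 0, 0, 0, -0.4, 0, 0, 0, 0, 0, 0, -0.4, 0, 0, 0, 0, 0, 0, -0.4, 0, 0, 0, 0, 0, 0, -0.4, 0, 0, 0, 0, 0, 0, -0.4])

```text
clock: 62.43
tcp_pos: [0.4822, 0.2785, 0.1696]
tcp_rot: [-0.0, -0.187, 0.982, 0.0]
wrist_force: [0.3, 0.4, -0.3]
gripper_width: 0.298
grasp_force: 0.0
```

Emit:
play_rows(increments=[0, 0, 0.1, 0, 0, 0, -0.4, 0, 0, 0.3, 0, 0, 0, -0.4, 0, 0, 0.5, 0, 0, 0, -0.4, 0, 0, 0.75, 0, 0, 0, -0.4, 0, 0, 1, 0, 0, 0, -0.4])

```text
clock: 62.85
tcp_pos: [0.482, 0.2782, 0.2713]
tcp_rot: [-0.0, -0.187, 0.982, -0.0]
wrist_force: [0.1, 0.5, 0.1]
gripper_width: 0.299
grasp_force: 0.0
```

Emit:
play_rows(increments=[-0.1, -0.2, 0.1, 0, 0, 0, -0.4, -0.1, -0.4, 0.2, 0, 0, 0, -0.4, -0.1, -0.6, 0.3, 0, 0, 0, -0.4, -0.1, -0.8, 0.3, 0, 0, 0, -0.4, -0.1, -1, 0.3, 0, 0, 0, -0.4])

```text
clock: 63.27
tcp_pos: [0.4724, 0.1775, 0.3013]
tcp_rot: [0.001, -0.187, 0.982, 0.0]
wrist_force: [-0.3, -0.6, 0.2]
gripper_width: 0.302
grasp_force: 0.0
```

```bash
python3 - <<'E'
import st,lid
from h import *
for n in('side','top'):
    f=get(n,'f_%s.png'%n);A=cloud(f).reshape(-1,3)
    m=(A[:,2]>.112)&(A[:,2]<.128)&(np.linalg.norm(A[:,:2]-(.483,.277),axis=1)<.055);a=A[m]
    if len(a):print(n,len(a),cv2.minAreaRect(a[:,:2].astype(np.float32)))
E
```

```text
63.27 [0.4724 0.1775 0.3013] F [-0.3 -0.6  0.2] M [0.04 0.01 0.01] g 0.302 0.0
side 2081
  x -0.07 zmed 0.0921 269
  x -0.05 zmed 0.0926 286
  x -0.03 zmed 0.0926 291
  x -0.01 zmed 0.0925 282
  x 0.01 zmed 0.0924 279
  x 0.03 zmed 0.0924 274
  x 0.05 zmed 0.0924 272
  x 0.07 zmed 0.0921 128
top 530
  x -0.05 zmed 0.0945 56
  x -0.03 zmed 0.0951 70
  x -0.01 zmed 0.0945 72
  x 0.01 zmed 0.0949 70
  x 0.03 zmed 0.0946 71
  x 0.05 zmed 0.0947 113
  x 0.07 zmed 0.0946 74
side 316 ((0.4823770523071289, 0.2781057357788086), (0.08257190138101578, 0.012903578579425812), 16.641502380371094)
```

View pics/f_side.png

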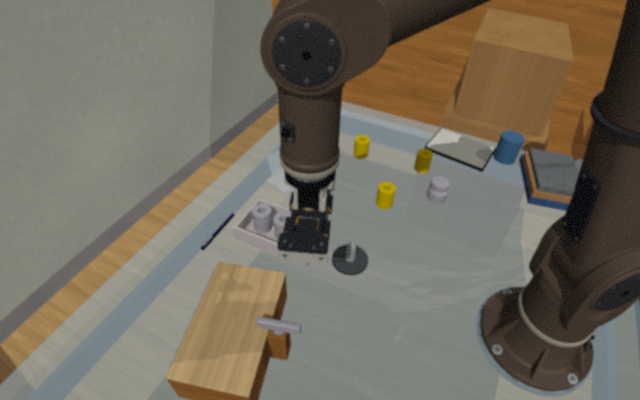

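The lid is closed, the bar lies across it at 16.6° (case yaw 16.4°), and the arm is clear. One last check on the tray sleeves.

```bash
python3 - <<'E'
from h import *
B=cloud(get('top'));ok=0
for c in((.702,0),(.64,0),(.577,0)):
    m=(np.linalg.norm(B[...,:2]-c,axis=-1)<.03)&(abs(B[...,2]-.07)<.005);p=B[m];print(c,len(p),p.mean(0).round(4) if len(p) else 0);ok+=len(p)>120
if ok==3: print(bot.close_job())
E
```

```text
(0.702, 0) 192 [ 7.017e-01 -2.000e-04  7.020e-02]
(0.64, 0) 193 [ 0.6367 -0.      0.0704]
(0.577, 0) 195 [0.577  0.0007 0.0702]
the job is handed in; nothing more can be done
None
```

The job is done and handed in: the one sleeve that fits stands in the wooden case, the three tight ones stand in the tray, the lid is closed flat and the turnbutton is turned fully across it.

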